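Put the glued offcuts to dry and rinse the brush

TASK

The small wood offcuts lying on the board have just been glued: lay every one of them flat in the swing tray, then gently swing the loaded tray about its pin until its far end squarely faces the drying blower's outlet, and turn the blower's dial to the two-dot mark. After that, dip the bristles of the brush well down into the low, wide rinsing pot for a moment and stand the brush back, bristles down, in its tall can; leave the glue bottle and the tape measure where they are.

Things in the scene. Friction and masses are not known exactly. Their poses are not given: they have to be found in the camera images.
- offcut_0_mid (a point): centre of a loose brown wood offcut, a block 36 x 60 x 18 mm (its x, y, z; 25 g) lying flat on the plywood board, whose top is at z = 0.014; two or three offcuts are present, the rest are absent
- offcut_1_mid (a point): centre of the second offcut, same size
- offcut_2_mid (a point): centre of the third offcut, same size
- pin (a point): top of the fixed steel pivot pin about which the tray swings, 22 mm above the board
- tray_mid (a point): centre of the upper face of the tray's floor, 9 mm above the board. Open aluminium tray, outside 208 (x) x 128 (y) mm, inside 200 x 120 mm, 4 mm walls whose rim is 13 mm above this floor; underside 5 mm above the board. Its x axis points from the pin along the tray to its far end (small brass pointer there); the pin lies 124 mm behind this point on that axis
- outlet (a point): centre of the outlet grille of the fixed drying blower, a grey box 120 (x) x 110 x 75 mm high; 250 mm from the pin, 36 mm above the board. Its x axis points level from the pin into the blower: the tray faces the outlet squarely when its own x axis has this heading; over 15 mm are then left between tray and blower
- dial_grip (a point): grip point of the black dial on the blower's top, on the dial's axis, 62 mm behind the outlet: a bar 42 mm long, 14 mm thick and 32 mm high, whose top is 7 mm above this point; a white line at one end of it points at the marks. With the joint at 0 the bar lies along the blower's (the outlet's) x axis, the white line pointing away from the pin
- dial (a joint): angle of the dial, growing clockwise seen from above: 0 at the single dark dot (off, where it starts), 0.55 at one white dot, 1.10 at the two-dot mark, 1.65 at three dots; a spring pulls it into each of these four positions (detents, up to about 0.03 N m, so it lags a little behind a turning hand and then clicks into place)
- brush_grip (a point): point on the middle line of the round paint brush's handle, in its pale end part, where it is 21 mm thick; 192 mm above the brush tip and 34 mm below the handle's end; the brush (236 mm long, 75 g) stands loosely, bristles down, in the can. Its y axis points along the brush from bristles to handle end
- brush_tip (a point): end of the firm part of the bristles on the brush's middle line (the last 11 mm of hair beyond it are soft and give way); the bristle part is 30 mm thick
- can_floor (a point): centre of the inner floor of the fixed brush can, the taller and narrower of the two open round vessels: inside diameter 46 mm, rim 71 mm above this floor; the floor is 4 mm above the board
- pot_floor (a point): centre of the inner floor of the fixed rinsing pot, the lower and wider open round vessel: inside diameter 66 to 70 mm, rim 41 mm above this floor; the floor is 4 mm above the board
- glue_bottle_mid (a point): centre of the standing glue bottle (54 mm across, 190 mm high), a bystander
- tape_measure_mid (a point): centre of the tape measure (31 x 92 x 62 mm), a bystander
- tray (a joint): angle of the tray about its pin, growing anticlockwise seen from above; 0 when the tray points straight ahead of the robot (+x). It only turns about the pin, against a light drag (about 0.12 N m plus 0.15 N m per rad/s), and stays where it is left; at the start it is turned 0.6 to 1.4 rad clockwise, seen from above, from the blower
Not all that is in view belongs to the job. What is shaped like the part that bears offcut_0_mid but blue or green is not meant.

How it is judged:
By the outcome, as a careful person would: the job done as asked, in the order asked, and still so for the second after the job is handed in, with the robot touching nothing.
Of offcut_0, offcut_1, offcut_2 only 2 to 3 are there at a start; the rules pass over those that are not, and their reading is None.
At some moment in a run one of offcut_0, offcut_1, offcut_2 may be knocked a few centimetres aside while the robot is not near it.
It also fails if it takes over 208 s, if anything falls off the work surface, if the arm or the gripper's body presses on something with over 40 N, if the wrist force passes 120 N, or if a joint passes its speed limit or range.

ROBOT

A 6-joint arm with a two-finger parallel gripper is mounted at the origin on a cart in front of the work surface, level with it; the furniture and walls round the work are solid. World frame = base frame: x ahead of the robot, y to its left, z up, the work surface at z = 0. Lengths are in m, angles in degrees, forces in N, time in s.
With the tool pointing down it reaches from about 0.3 to 0.75 m from the base axis. Payload 8.5 kg.
Tool frame: the origin (TCP) lies on the centre line of the jaws, within the pads' length; the fingertips stand 19 mm ahead of it and the grasp point (between the pads) is the TCP (env.tcp_to_tips is the z of the fingertips in the tool frame, in m); z points along the fingers, y is the line along which they close (so a half turn about z gives the same grasp; the last joint's range is limited). The gripper opens to 85 mm and grips with 20 to 120 N. Pads are 22 mm wide; open, the fingers measure 114 mm over their backs; the gripper's body (76 mm by 85 mm) begins 54 mm behind the grasp point. The pads swing forward as they close: fully open they stand 13 mm farther back than shut.
Start: joints at [63.982, 21.807, 74.336, -0, 83.858, -12.336], TCP at [0.13, 0.534, 0.25] pointing down, gripper open.
Joint ranges: [-178.18, 178.18], [-50.72, 133.34], [12.68, 142.11], [-81.47, 261.47], [9.98, 163.14], [-165.26, 165.26]. Speed limits (degrees/s): [136.94, 136.94, 180, 180, 180, 180].

INTERFACE

Orientations are given as a 3x3 rotation matrix whose columns are the frame's x, y, z axes.
In Python, from rig import env gives the robot as it stands.
- The arm moves only by the tool servo_tool, never from a script. Its argument "steps" is a list of rows, each an object of numbers: "tx", "ty", "tz": the shift along the world's x, y, z in cm; "yaw": the turn about the world's z in degrees; "claw": the finger opening in cm, from 0 to 8.54. In form: [{"tx": .., "ty": .., "tz": .., "yaw": .., "claw": ..}, ...]. A call has 1 to 20 rows; each row shifts and turns the commanded pose from where the row before left it; what a row does not reach is not made up. A row lasts 1/10 s, in which the tool goes at most 50 mm and 8.59 degrees, less where a joint would pass 70% of its speed; a pose out of reach is approached as far as the arm can. A call with a gripper value outside its range is refused whole. The fingers move at their own pace and stop on an object; "newtons" is the grip in N (left out, the last holds). Time passes only in rows, so rows that do not move let the fingers close. It gives the time, the measured TCP pose, the force, the opening and the grip force at its end, in the units of the state.
- env.observe(): the state, without advancing time (a new reading comes with each control period).
- env.get_image(name): name is "scene" or "top" or "wrist"; returns (picture, depth): 384x512x3 uint8, red, green, blue; 384x512 float32, m along the optical axis (not along the pixel's ray), 0 where there is no reading.
- env.camera_model(name): a dict with "fovy" (degrees; the focal length in pixels is half the picture's height over the tangent of half this angle, whatever the lens; pixels are square), "cx", "cy" (the principal point, pixels), "T" (4x4, takes a point from camera to world coordinates). Camera axes: x right, y down, z forward; pixel columns grow to the right and rows downward; lengths in m; the calibration is good to about 2 mm. A picture is of the moment at which its call begins: read the wrist's pose just before it. camera_model takes no time and is no camera call; for the wrist camera it gives the pose at the moment of the call.
- env.close_job(): hands the job in; it is judged then, once.
The state is a dict: "time_s": time; "q": joint angles; "qvel": joint speeds; "joint_efforts": joint torques, N m; "position": TCP position; "tool_rot": TCP orientation; "ft_force": force on the tool from outside, world axes, zero at the start; "wrist_torque": the same for the moment, N m; "grip_width": finger opening in m; "gripper_force": force on a finger pad.
Only numpy, scipy, OpenCV 4.12 (cv2) and the standard library are available. Lean on these libraries where they do the work, as an engineer would, in place of code of your own. Each camera call takes 0.05 s, during which the arm holds its last target. There are 200 camera calls.

## Working session

There is one attempt and no reset: what is moved stays moved. The work goes in short steps, Python scripts to look and compute and a tool call to move; the robot and the scene stay as the last step left them, time stands still between calls to the robot, and variables do not carry over. Pictures are saved under pics/ and viewed, at most 14 in all, crops included, and the job is handed in when it is done.

Besides the shell and the picture viewer there is one more tool, called after ">>>" as name(argument=value, ...), one argument or row to a line, values as JSON. servo_tool: Moves the arm, as the interface text tells. Its arguments: {"type":"object","properties":{"steps":{"type":"array"},"newtons":{"type":"number"}},"required":["steps"]}

```bash
ls; mkdir -p pics
cat > h.py <<'E'
import numpy as np,cv2
from rig import env
def cap(n):
    m=env.camera_model(n); im,d=env.get_image(n); return im,d,m
def save(im,f): cv2.imwrite('pics/'+f,cv2.cvtColor(im,cv2.COLOR_RGB2BGR))
def ray(m,u,v):
    f=192/np.tan(np.radians(m['fovy'])/2); T=np.array(m['T'])
    return T[:3,3],T[:3,:3]@np.array([(u-m['cx'])/f,(v-m['cy'])/f,1])
def onz(m,u,v,z):
    o,r=ray(m,u,v); return o+r*(z-o[2])/r[2]
def pt(m,d,u,v):
    o,r=ray(m,u,v); return o+r*d[int(v),int(u)]
def cloud(m,d):
    f=192/np.tan(np.radians(m['fovy'])/2);T=np.array(m['T'])
    v,u=np.mgrid[:384,:512]; c=np.stack([(u-m['cx'])/f*d,(v-m['cy'])/f*d,d],-1)
    return c@T[:3,:3].T+T[:3,3]
E
python3 - <<'E'
from h import *
for n in('top','scene'):
    im,d,m=cap(n); save(im,n+'0.png'); np.savez(n+'0.npz',im=im,d=d,**{k:m[k] for k in m})
    print(n,m['fovy'],m['cx'],m['cy'],np.round(m['T'],3).tolist())
o=env.observe();print(o['time_s'],np.round(o['tool_rot'],2),env.tcp_to_tips)
E
```

```text
pics
top 57.71544243085632 255.57975077116882 187.8290411721422 [[0.0, -0.995, 0.104, 0.433], [-1.0, 0.0, 0.001, -0.166], [-0.001, -0.104, -0.995, 1.556], [0.0, 0.0, 0.0, 1.0]]
scene 53.70199737689381 251.74311269224498 199.3413621903666 [[0.69, -0.506, 0.518, -0.103], [-0.724, -0.482, 0.493, -0.815], [-0.0, -0.715, -0.699, 1.076], [0.0, 0.0, 0.0, 1.0]]
0.1 [[-0.97  0.24 -0.  ]
 [ 0.24  0.97 -0.  ]
 [ 0.   -0.   -1.  ]] 0.019
```

View pics/top0.png

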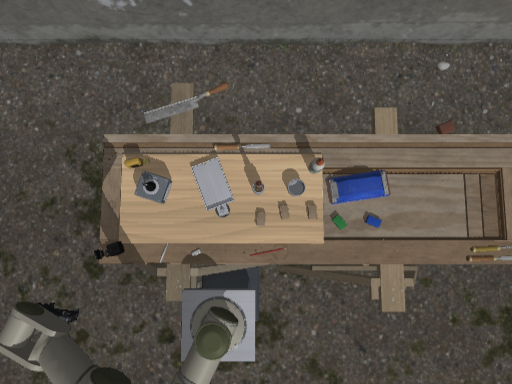

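View pics/scene0.png

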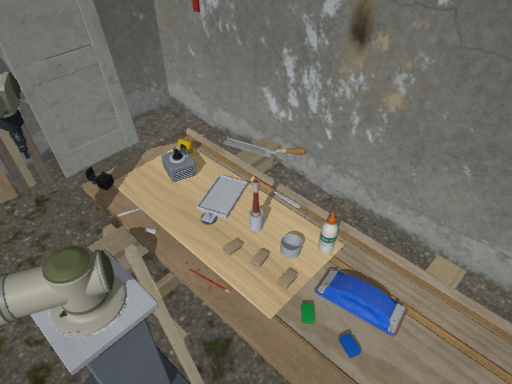

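The top view shows three brown offcuts at (261,217), (284,211) and (312,211); the green (339,220) and blue (374,220) blocks are decoys. It also shows:
- pin at (222,210), with the tray centre near (212,182)
- blower at (153,187)
- brush can at (258,186) and the wider pot at (296,187)
- bottle at (318,165) and tape measure at (135,162)

Next I'll enlarge the board area and measure these from the depth data.

Run:
```python
from h import *
z=dict(np.load('top0.npz'));im,d=z['im'],z['d'];m=z
c=im[145:240,115:330]; save(cv2.resize(c,None,fx=3.7,fy=3.7,interpolation=cv2.INTER_CUBIC),'crop1.png')
P=cloud(m,d); H=P[...,2]; hsv=cv2.cvtColor(im,cv2.COLOR_RGB2HSV)
def box(mask,u0,v0,u1,v1,zt,name):
    k=np.zeros_like(mask);k[v0:v1,u0:u1]=mask[v0:v1,u0:u1]
    n,l,s,_=cv2.connectedComponentsWithStats(k.astype(np.uint8)); i=1+np.argmax(s[1:,4]); ys,xs=np.where(l==i)
    X=np.array([onz(m,u,v,zt)[:2] for u,v in zip(xs,ys)],np.float32)
    (a,b),(w,h),an=cv2.minAreaRect(X*1000); 
    print(name,len(xs),'mean',X.mean(0).round(4),'rect',round(a),round(b),'wh',round(w),round(h),'ang',round(an,1),'zmed',np.median(H[ys,xs]).round(4),'max',H[ys,xs].max().round(3))
for v,u in((217,261),(211,284),(211,312),(235,200)): print(H[v,u].round(4),im[v,u],hsv[v,u])
off=(H>0.024)
for u,v in((261,217),(284,211),(312,211)): box(off,u-11,v-12,u+12,v+13,0.032,'off')
box(H>0.07,125,165,180,210,0.089,'blower')
box(H>0.1,125,165,180,210,0.11,'dial')
sat=hsv[...,1]<60
box(sat&(H<0.06),185,150,236,212,0.03,'tray')
box(H>0.03,210,200,236,220,0.036,'pin?')
box(H>0.04,284,174,306,200,0.059,'pot')
box((H>0.06),245,172,270,200,0.09,'can+brush')
box((H>0.15),235,165,280,200,0.2,'brush')
for n in('top','scene'):
    z=dict(np.load(n+'0.npz'));P=cloud(z,z['d']).reshape(-1,3)
    C=[0.43,-.173] 
    for a,b in((.05,.07),(.07,.085),(.1,.13),(.13,.16),(.16,.19),(.19,.22),(.22,.26)):
        k=(P[:,2]>a)&(P[:,2]<b)&(np.hypot(P[:,0]-.43,P[:,1]+.17)<.08)
        if k.any(): print(n,a,b,k.sum(),np.median(P[k],0).round(4),P[k].min(0).round(3),P[k].max(0).round(3))
```

```text
0.0296 [124 108  91] [ 15  68 124]
0.0308 [125 109  92] [ 15  67 125]
0.0298 [126 109  92] [ 15  69 126]
0.0123 [178 151 119] [ 16  85 178]
off 114 mean [ 0.4588 -0.1876] rect 459 -187 wh 36 59 ang 84.3 zmed 0.0329 max 0.042
off 116 mean [ 0.4898 -0.29  ] rect 490 -290 wh 59 36 ang 9.9 zmed 0.0332 max 1.556
off 116 mean [ 0.4905 -0.4113] rect 491 -411 wh 35 61 ang 89.1 zmed 0.0334 max 0.041
blower 753 mean [0.5933 0.2746] rect 593 273 wh 127 109 ang 72.0 zmed 0.0909 max 1.556
dial 86 mean [0.5955 0.2784] rect 594 280 wh 50 38 ang 90.0 zmed 0.1064 max 0.138
tray 1496 mean [0.6057 0.024 ] rect 597 20 wh 248 131 ang 21.3 zmed 0.0245 max 0.046
pin? 17 mean [0.5139 0.0008] rect 514 1 wh 4 61 ang 21.9 zmed 0.0377 max 0.043
pot 63 mean [ 0.5974 -0.3426] rect 596 -340 wh 69 74 ang 89.4 zmed 0.0576 max 0.07
can+brush 74 mean [ 0.5983 -0.1758] rect 597 -174 wh 40 49 ang 31.1 zmed 0.1356 max 0.246
brush 36 mean [ 0.5912 -0.1752] rect 592 -177 wh 20 28 ang 90.0 zmed 0.2357 max 0.246
```

View pics/crop1.png

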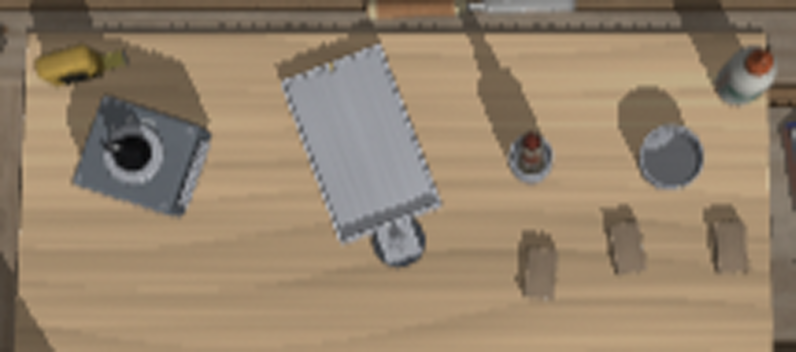

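The crop confirms it: three brown blocks, the tray headed about 21°, the blower heading about 72°, the can with the brush, and the wide pot. I'll go above the offcuts now.

>>> servo_tool(
  steps=[
    {"tx":2.45,"ty":-3,"yaw":1},
    {"tx":2.45,"ty":-3,"yaw":1},
    {"tx":2.45,"ty":-3,"yaw":1},
    {"tx":2.45,"ty":-3,"yaw":1},
    {"tx":2.45,"ty":-3,"yaw":1},
    {"tx":2.45,"ty":-3,"yaw":1},
    {"tx":2.45,"ty":-3,"yaw":1},
    {"tx":2.45,"ty":-3,"yaw":1},
    {"tx":2.45,"ty":-3},
    {"tx":2.45,"ty":-3},
    {"tx":2.45,"ty":-3},
  ],
)

```text
invalid input at $.steps[0]: expected keys tx, ty, tz, yaw, claw
```

>>> servo_tool(
  steps=[
    {"tx":0.6,"ty":-3.8},
    {"tx":0.6,"ty":-3.8},
    {"tx":0.6,"ty":-3.8},
    {"tx":0.6,"ty":-3.8},
    {"tx":0.6,"ty":-3.8},
    {"tx":0.6,"ty":-3.8},
    {"tx":0.6,"ty":-3.8},
    {"tx":0.6,"ty":-3.8},
    {"tx":0.6,"ty":-3.8},
    {"tx":0.6,"ty":-3.8},
    {},
  ],
)

```text
invalid input at $.steps[0]: expected keys tx, ty, tz, yaw, claw
```

>>> servo_tool(
  steps=[
    {"tx":2.7,"ty":-3.3,"tz":0,"yaw":1,"claw":7},
    {"tx":2.7,"ty":-3.3,"tz":0,"yaw":1,"claw":7},
    {"tx":2.7,"ty":-3.3,"tz":0,"yaw":1,"claw":7},
    {"tx":2.7,"ty":-3.3,"tz":0,"yaw":1,"claw":7},
    {"tx":2.7,"ty":-3.3,"tz":0,"yaw":1,"claw":7},
    {"tx":2.7,"ty":-3.3,"tz":0,"yaw":1,"claw":7},
    {"tx":2.7,"ty":-3.3,"tz":0,"yaw":1,"claw":7},
    {"tx":2.7,"ty":-3.3,"tz":0,"yaw":1,"claw":7},
    {"tx":2.7,"ty":-3.3,"tz":0,"yaw":0,"claw":7},
    {"tx":2.7,"ty":-3.3,"tz":0,"yaw":0,"claw":7},
    {"tx":0.5,"ty":-4.3,"tz":0,"yaw":0,"claw":7},
    {"tx":0.5,"ty":-4.3,"tz":0,"yaw":0,"claw":7},
    {"tx":0.5,"ty":-4.3,"tz":0,"yaw":0,"claw":7},
    {"tx":0.5,"ty":-4.3,"tz":0,"yaw":0,"claw":7},
    {"tx":0.5,"ty":-4.3,"tz":0,"yaw":0,"claw":7},
    {"tx":0.5,"ty":-4.3,"tz":0,"yaw":0,"claw":7},
    {"tx":0.5,"ty":-4.3,"tz":0,"yaw":0,"claw":7},
    {"tx":0.5,"ty":-4.3,"tz":0,"yaw":0,"claw":7},
    {"tx":0.5,"ty":-4.3,"tz":0,"yaw":0,"claw":7},
    {"tx":0,"ty":0,"tz":0,"yaw":0,"claw":7},
  ],
)

```text
time_s: 2.1
position: [0.4453, -0.1869, 0.2496]
tool_rot: [[-0.995, 0.104, -0.001], [0.104, 0.995, -0.001], [0.001, -0.001, -1.0]]
ft_force: [0.6, 0.6, 0.4]
grip_width: 0.0697
gripper_force: 0.0
```

```bash
cat >> h.py <<'E'
def st():
    o=env.observe(); R=np.array(o['tool_rot']); print('t',round(o['time_s'],2),'p',np.round(o['position'],4),'yhead',round(np.degrees(np.arctan2(R[1,1],R[0,1])),1),'z',R[:,2].round(3),'w',round(o['grip_width'],4),'gf',round(o['gripper_force'],1),'F',np.round(o['ft_force'],1),'q',np.round(o['q']))
def rects(im,d,m,mask,zt,amin=80):
    "connected blobs of mask -> rectangles on plane zt: centre, size (long, short), heading of long axis"
    n,l,s,c=cv2.connectedComponentsWithStats(mask.astype(np.uint8))
    for i in range(1,n):
        if s[i,4]<amin: continue
        ys,xs=np.where(l==i); X=np.array([onz(m,u,v,zt)[:2] for u,v in zip(xs,ys)],np.float32)
        (a,b),(w,h),an=cv2.minAreaRect(X*1000)
        if w<h: w,h,an=h,w,an+90
        print('px',c[i].round(),s[i,4],'ctr %.1f %.1f size %.0f %.0f head %.1f'%(a,b,w,h,(an+90)%180-90))
E
python3 - <<'E'
from h import *
st(); im,d,m=cap('wrist'); save(im,'w1.png'); print(np.round(m['T'],3),m['fovy'])
np.savez('w1.npz',im=im,d=d,**m)
P=cloud(m,d); rects(im,d,m,(P[...,2]>.025)&(P[...,2]<.05),.032,200)
E
```

```text
t 2.1 p [ 0.4453 -0.1869  0.2496] yhead 84.1 z [-0.001 -0.001 -1.   ] w 0.0697 gf 0.0 F [0.6 0.6 0.4] q [ -37.   15.   85.   -0.   80. -121.]
[[ 0.101  0.948  0.302  0.368]
 [ 0.995 -0.096 -0.03  -0.178]
 [ 0.     0.303 -0.953  0.374]
 [ 0.     0.     0.     1.   ]] 63.31800589398047
px [257. 168.] 1649 ctr 456.5 -183.8 size 61 35 head -6.5
px [173. 202.] 1592 ctr 487.3 -286.0 size 61 38 head 10.1
px [404. 186.] 305 ctr 495.3 -16.9 size 25 24 head 34.5
px [449. 239.] 2704 ctr 610.3 30.7 size 221 131 head 21.5
px [ 73. 213.] 1632 ctr 488.8 -406.7 size 62 41 head 4.7
px [276. 259.] 414 ctr 578.6 -173.3 size 53 35 head -86.2
px [ 13. 295.] 1353 ctr 595.2 -510.7 size 98 45 head -19.7
px [404. 370.] 218 ctr 770.2 -6.9 size 48 16 head 89.2
```

View pics/w1.png

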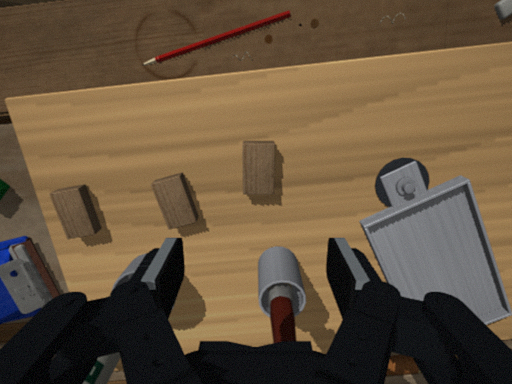

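The wrist view shows the three brown blocks at (259,168), (175,200) and (76,211). The pin is at (405,186) with the tray to its lower right. The brush in the narrow can is at (280,280). Picking block 0 next.

>>> servo_tool(
  steps=[
    {"tx":0.6,"ty":0.1,"tz":-4.5,"yaw":0,"claw":6},
    {"tx":0.6,"ty":0,"tz":-4.5,"yaw":0,"claw":6},
    {"tx":0,"ty":0,"tz":-4.5,"yaw":0,"claw":6},
    {"tx":0,"ty":0,"tz":-3.5,"yaw":0,"claw":6},
    {"tx":0,"ty":0,"tz":-2.4,"yaw":0,"claw":6},
    {"tx":0,"ty":0,"tz":-1,"yaw":0,"claw":6},
    {"tx":0,"ty":0,"tz":-1,"yaw":0,"claw":6},
    {"tx":0,"ty":0,"tz":0,"yaw":0,"claw":3},
    {"tx":0,"ty":0,"tz":0,"yaw":0,"claw":3},
    {"tx":0,"ty":0,"tz":0,"yaw":0,"claw":3},
    {"tx":0,"ty":0,"tz":0,"yaw":0,"claw":3},
    {"tx":0,"ty":0,"tz":0,"yaw":0,"claw":3},
    {"tx":0,"ty":0,"tz":0,"yaw":0,"claw":3},
  ],
  newtons=30,
)

```text
time_s: 3.45
position: [0.4574, -0.1818, 0.0372]
tool_rot: [[-0.995, 0.099, 0.001], [0.099, 0.995, -0.001], [-0.001, -0.001, -1.0]]
ft_force: [-0.5, 0.5, 5.6]
grip_width: 0.0351
gripper_force: 31.2
```

Run:
```python
from h import *
st()
# pin and tray from stored wrist view
z=dict(np.load('w1.npz')); P=cloud(z,z['d']); print('pin px405,186',onz(z,405,186,.036).round(4), P[186,405].round(4))
a=np.array([onz(z,u,v,.036)[:2] for u,v in((363,227),(466,180),(509,318))]);print(a)
e=a[2]-a[1];print('tray heading side',np.degrees(np.arctan2(e[1],e[0])), 'near wall', np.degrees(np.arctan2(*(a[1]-a[0])[::-1]))-90)
t=dict(np.load('top0.npz'))
print('pin top',onz(t,222.6,209.9,.036))
```

```text
t 3.45 p [ 0.4574 -0.1818  0.0372] yhead 84.3 z [ 0.001 -0.001 -1.   ] w 0.0351 gf 31.2 F [-0.5  0.5  5.6] q [ -35.   32.  100.    0.   48. -120.]
pin px405,186 [ 0.4925 -0.0186  0.036 ] [ 0.4915 -0.0198  0.0387]
[[ 0.53916695 -0.0659909 ]
 [ 0.49227553  0.04989687]
 [ 0.69062555  0.12601521]]
tray heading side 20.994688554544915 near wall 22.02962874340544
pin top [ 0.49538886 -0.02126229  0.036     ]
```

>>> servo_tool(
  steps=[
    {"tx":0,"ty":0,"tz":2,"yaw":0,"claw":3},
    {"tx":0,"ty":0,"tz":4,"yaw":0,"claw":3},
    {"tx":0,"ty":3,"tz":1,"yaw":4,"claw":3},
    {"tx":1,"ty":4,"tz":0,"yaw":5,"claw":3},
    {"tx":1,"ty":4,"tz":0,"yaw":5,"claw":3},
    {"tx":2,"ty":4,"tz":0,"yaw":5,"claw":3},
    {"tx":3,"ty":3,"tz":0,"yaw":5,"claw":3},
    {"tx":4,"ty":2.5,"tz":0,"yaw":3,"claw":3},
    {"tx":4,"ty":1.5,"tz":0,"yaw":0,"claw":3},
    {"tx":4,"ty":1.3,"tz":0,"yaw":0,"claw":3},
    {"tx":2.5,"ty":0,"tz":0,"yaw":0,"claw":3},
    {"tx":0,"ty":0,"tz":0,"yaw":0,"claw":3},
    {"tx":0,"ty":0,"tz":0,"yaw":0,"claw":3},
  ],
)

```text
time_s: 4.75
position: [0.6717, 0.0514, 0.1059]
tool_rot: [[-0.932, -0.364, -0.001], [-0.364, 0.932, 0.0], [0.001, 0.0, -1.0]]
ft_force: [0.4, -0.0, -1.0]
grip_width: 0.035
gripper_force: 30.4
```

Run:
```python
from h import *
st(); im,d,m=cap('wrist'); save(im,'w2.png');np.savez('w2.npz',im=im,d=d,**m)
```

```text
t 4.75 p [0.6717 0.0514 0.1059] yhead 111.3 z [-0.001  0.    -1.   ] w 0.035 gf 30.4 F [ 0.4 -0.  -1. ] q [  -6.   41.   64.   -0.   75. -117.]
```

View pics/w2.png

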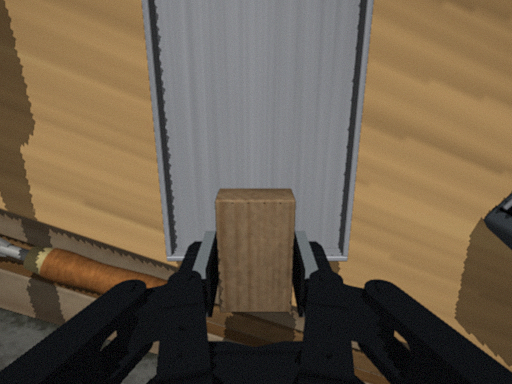

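The block is held level and lined up with the tray. The tray walls are at columns 168 and 347 on the far end, and the far rim is at row 258.

Run:
```python
from h import *
z=dict(np.load('w2.npz')); a=[onz(z,u,v,.036)[:2] for u,v in((168,259),(347,259),(147,0),(371,0))]
print(np.round(a,4)); mid=(a[0]+a[1])/2; e=(a[0]+a[1])/2-(a[2]+a[3])/2; h=np.degrees(np.arctan2(e[1],e[0])); u=e/np.hypot(*e)
print('head',h,'far end mid',mid,'tray mid',mid-.104*u,'pin',mid-.228*u)
for i in(0,1):
  e=a[i]-a[i+2];print(np.degrees(np.arctan2(e[1],e[0])))
```

```text
[[ 0.7301  0.0093]
 [ 0.6837  0.1273]
 [ 0.5788 -0.048 ]
 [ 0.5336  0.0668]]
head 21.3446890577143 far end mid [0.70689273 0.06826595] tray mid [0.61002633 0.03041226] pin [ 0.49453179 -0.01472099]
20.74162862599933
21.94729984286965
```

>>> servo_tool(
  steps=[
    {"tx":0,"ty":0.2,"tz":-3,"yaw":0,"claw":3},
    {"tx":0,"ty":0,"tz":-1.5,"yaw":0,"claw":3},
    {"tx":0,"ty":0,"tz":-1,"yaw":0,"claw":3},
    {"tx":0,"ty":0,"tz":-0.4,"yaw":0,"claw":3},
    {"tx":0,"ty":0,"tz":0,"yaw":0,"claw":3},
    {"tx":0,"ty":0,"tz":0,"yaw":0,"claw":5.2},
    {"tx":0,"ty":0,"tz":0,"yaw":0,"claw":5.2},
    {"tx":0,"ty":0,"tz":0,"yaw":0,"claw":5.2},
    {"tx":0,"ty":0,"tz":2,"yaw":0,"claw":5.2},
    {"tx":0,"ty":0,"tz":4,"yaw":0,"claw":5.2},
    {"tx":0,"ty":0,"tz":4,"yaw":0,"claw":5.2},
    {"tx":-3,"ty":-3,"tz":3,"yaw":0,"claw":6},
    {"tx":-4,"ty":-3.5,"tz":0,"yaw":0,"claw":6},
    {"tx":-4,"ty":-3.5,"tz":0,"yaw":0,"claw":6},
    {"tx":-4,"ty":-3.5,"tz":0,"yaw":0,"claw":6},
    {"tx":-4,"ty":-3.5,"tz":0,"yaw":0,"claw":6},
    {"tx":-3,"ty":-4,"tz":0,"yaw":0,"claw":6},
    {"tx":0,"ty":-4.5,"tz":0,"yaw":0,"claw":6},
    {"tx":0,"ty":-4.5,"tz":0,"yaw":0,"claw":6},
    {"tx":0,"ty":0,"tz":0,"yaw":0,"claw":6},
  ],
)

```text
time_s: 6.8
position: [0.4625, -0.242, 0.1765]
tool_rot: [[-0.933, -0.359, 0.002], [-0.359, 0.933, -0.002], [-0.001, -0.003, -1.0]]
ft_force: [-0.1, 0.5, 0.3]
grip_width: 0.0599
gripper_force: 0.0
```

Run:
```python
from h import *
st(); im,d,m=cap('wrist'); save(im,'w3.png');np.savez('w3.npz',im=im,d=d,**m)
P=cloud(m,d); rects(im,d,m,(P[...,2]>.025)&(P[...,2]<.05),.032,200)
```

```text
t 6.8 p [ 0.4625 -0.242   0.1765] yhead 111.0 z [ 0.002 -0.002 -1.   ] w 0.0599 gf 0.0 F [-0.1  0.5  0.3] q [ -41.   23.   86.   -0.   71. -152.]
px [ 65. 136.] 3199 ctr 488.5 -407.3 size 62 40 head 4.7
px [198. 183.] 2599 ctr 487.0 -286.9 size 62 36 head 10.0
px [128. 241.] 907 ctr 569.6 -337.4 size 69 33 head 85.6
px [ 90. 275.] 937 ctr 619.2 -355.0 size 62 40 head 55.8
px [450. 282.] 397 ctr 493.6 -18.0 size 28 23 head -80.3
px [ 26. 301.] 1105 ctr 674.1 -412.0 size 54 39 head 52.0
px [271. 298.] 757 ctr 580.3 -176.8 size 53 38 head -64.5
px [489. 314.] 1180 ctr 510.3 40.0 size 100 43 head 69.4
px [378. 366.] 320 ctr 615.4 -33.6 size 51 13 head 20.8
```

View pics/w3.png

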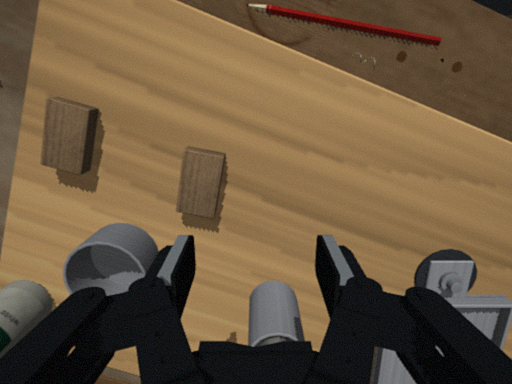

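The wrist view shows block 1 at (202,182) and block 2 at (70,135), both undisturbed. Picking block 1.

>>> servo_tool(
  steps=[
    {"tx":1.3,"ty":-2.3,"tz":0,"yaw":-6,"claw":6},
    {"tx":1.3,"ty":-2.3,"tz":-2,"yaw":-5,"claw":6},
    {"tx":0,"ty":0,"tz":-4,"yaw":0,"claw":6},
    {"tx":0,"ty":0,"tz":-4,"yaw":0,"claw":6},
    {"tx":0,"ty":0,"tz":-2.2,"yaw":0,"claw":6},
    {"tx":0,"ty":0,"tz":-1,"yaw":0,"claw":6},
    {"tx":0,"ty":0,"tz":-0.7,"yaw":0,"claw":6},
    {"tx":0,"ty":0,"tz":0,"yaw":0,"claw":3},
    {"tx":0,"ty":0,"tz":0,"yaw":0,"claw":3},
    {"tx":0,"ty":0,"tz":0,"yaw":0,"claw":3},
    {"tx":0,"ty":0,"tz":0,"yaw":0,"claw":3},
    {"tx":0,"ty":0,"tz":0,"yaw":0,"claw":3},
    {"tx":0,"ty":0,"tz":0,"yaw":0,"claw":3},
  ],
)

```text
time_s: 8.15
position: [0.4892, -0.2835, 0.0384]
tool_rot: [[-0.984, -0.179, 0.002], [-0.179, 0.984, -0.001], [-0.002, -0.002, -1.0]]
ft_force: [-0.7, 0.9, 6.0]
grip_width: 0.0351
gripper_force: 31.2
```

>>> servo_tool(
  steps=[
    {"tx":0,"ty":0,"tz":2,"yaw":0,"claw":3},
    {"tx":0,"ty":0,"tz":4,"yaw":0,"claw":3},
    {"tx":-2,"ty":3,"tz":1,"yaw":2,"claw":3},
    {"tx":-1,"ty":4,"tz":0,"yaw":3,"claw":3},
    {"tx":0,"ty":4.5,"tz":0,"yaw":3,"claw":3},
    {"tx":0,"ty":4.5,"tz":0,"yaw":3,"claw":3},
    {"tx":1,"ty":4.4,"tz":0,"yaw":0,"claw":3},
    {"tx":3,"ty":3.5,"tz":0,"yaw":0,"claw":3},
    {"tx":3,"ty":3.5,"tz":0,"yaw":0,"claw":3},
    {"tx":4,"ty":2.5,"tz":0,"yaw":0,"claw":3},
    {"tx":4,"ty":1.5,"tz":0,"yaw":0,"claw":3},
    {"tx":0,"ty":0,"tz":0,"yaw":0,"claw":3},
    {"tx":0,"ty":0,"tz":0,"yaw":0,"claw":3},
  ],
)

```text
time_s: 9.45
position: [0.6086, 0.0312, 0.1068]
tool_rot: [[-0.931, -0.364, -0.001], [-0.364, 0.931, -0.0], [0.001, 0.0, -1.0]]
ft_force: [-1.2, 0.4, 0.1]
grip_width: 0.0351
gripper_force: 30.4
```

Run:
```python
from h import *
st(); im,d,m=cap('wrist'); save(im,'w4.png');np.savez('w4.npz',im=im,d=d,**m)
im,d,m=cap('top');np.savez('top1.npz',im=im,d=d,**m)
```

```text
t 9.45 p [0.6086 0.0312 0.1068] yhead 111.4 z [-0.001 -0.    -1.   ] w 0.0351 gf 30.4 F [-1.2  0.4  0.1] q [  -8.   35.   76.   -0.   69. -120.]
```

View pics/w4.png

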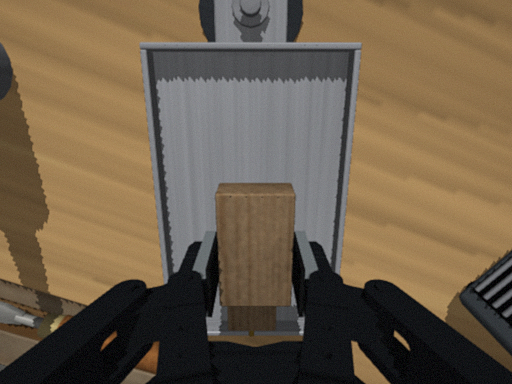

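Block 1 is over the middle slot. Block 0 lies flat behind it at (250,318), and the pin shows at (251,8). Lower and release, then go to block 2.

>>> servo_tool(
  steps=[
    {"tx":0,"ty":0,"tz":-3,"yaw":0,"claw":3},
    {"tx":0,"ty":0,"tz":-1.5,"yaw":0,"claw":3},
    {"tx":0,"ty":0,"tz":-1,"yaw":0,"claw":3},
    {"tx":0,"ty":0,"tz":-0.4,"yaw":0,"claw":3},
    {"tx":0,"ty":0,"tz":0,"yaw":0,"claw":3},
    {"tx":0,"ty":0,"tz":0,"yaw":0,"claw":5.2},
    {"tx":0,"ty":0,"tz":0,"yaw":0,"claw":5.2},
    {"tx":0,"ty":0,"tz":0,"yaw":0,"claw":5.2},
    {"tx":0,"ty":0,"tz":2,"yaw":0,"claw":5.2},
    {"tx":0,"ty":0,"tz":4,"yaw":0,"claw":5.2},
    {"tx":-2,"ty":-2,"tz":4,"yaw":0,"claw":5.2},
    {"tx":-4,"ty":-3,"tz":3,"yaw":0,"claw":6},
    {"tx":-4,"ty":-3.5,"tz":0,"yaw":-2,"claw":6},
    {"tx":-4,"ty":-3.5,"tz":0,"yaw":-2,"claw":6},
    {"tx":-1.5,"ty":-4.5,"tz":0,"yaw":-2,"claw":6},
    {"tx":0,"ty":-4.5,"tz":0,"yaw":-3,"claw":6},
    {"tx":0,"ty":-4.5,"tz":0,"yaw":-4,"claw":6},
    {"tx":0,"ty":-4.5,"tz":0,"yaw":-4,"claw":6},
    {"tx":0,"ty":-4.5,"tz":0,"yaw":0,"claw":6},
    {"tx":0,"ty":0,"tz":0,"yaw":0,"claw":6},
  ],
)

```text
time_s: 11.55
position: [0.4638, -0.3106, 0.1738]
tool_rot: [[-0.997, -0.071, 0.001], [-0.071, 0.997, -0.002], [-0.001, -0.002, -1.0]]
ft_force: [0.3, 0.6, -0.5]
grip_width: 0.0602
gripper_force: 0.0
```

Run:
```python
from h import *
st(); im,d,m=cap('wrist');np.savez('w5.npz',im=im,d=d,**m)
P=cloud(m,d); rects(im,d,m,(P[...,2]>.025)&(P[...,2]<.05),.032,600)
z=dict(np.load('w4.npz'));print('pin',onz(z,251,8,.036))
z=dict(np.load('top1.npz'));P=cloud(z,z['d']);k=np.zeros((384,512),bool);k[195:230,295:330]=1;rects(z['im'],z['d'],z,k&(P[...,2]>.024),.032,40)
```

```text
t 11.55 p [ 0.4638 -0.3106  0.1738] yhead 94.1 z [ 0.001 -0.002 -1.   ] w 0.0602 gf 0.0 F [ 0.3  0.6 -0.5] q [ -46.   26.   80.   -0.   73. -140.]
px [145. 195.] 2680 ctr 488.3 -408.0 size 62 38 head 4.6
px [ 26. 281.] 3964 ctr 593.2 -523.9 size 106 63 head -9.8
px [502. 304.] 1191 ctr 590.5 -45.1 size 128 19 head 18.3
px [225. 276.] 835 ctr 570.8 -327.9 size 68 33 head 73.5
px [215. 323.] 1362 ctr 621.6 -338.9 size 72 50 head 83.3
pin [ 0.49833513 -0.01373762  0.036     ]
px [312. 211.] 117 ctr 488.7 -411.3 size 66 35 head -0.9
```

>>> servo_tool(
  steps=[
    {"tx":0.8,"ty":-3.3,"tz":0,"yaw":0.5,"claw":6},
    {"tx":0.8,"ty":-3.3,"tz":0,"yaw":0,"claw":6},
    {"tx":0.8,"ty":-3.2,"tz":-2,"yaw":0,"claw":6},
    {"tx":0,"ty":0,"tz":-4,"yaw":0,"claw":6},
    {"tx":0,"ty":0,"tz":-4,"yaw":0,"claw":6},
    {"tx":0,"ty":0,"tz":-2,"yaw":0,"claw":6},
    {"tx":0,"ty":0,"tz":-1,"yaw":0,"claw":6},
    {"tx":0,"ty":0,"tz":-0.6,"yaw":0,"claw":6},
    {"tx":0,"ty":0,"tz":0,"yaw":0,"claw":3},
    {"tx":0,"ty":0,"tz":0,"yaw":0,"claw":3},
    {"tx":0,"ty":0,"tz":0,"yaw":0,"claw":3},
    {"tx":0,"ty":0,"tz":0,"yaw":0,"claw":3},
    {"tx":0,"ty":0,"tz":0,"yaw":0,"claw":3},
    {"tx":0,"ty":0,"tz":0,"yaw":0,"claw":3},
  ],
)

```text
time_s: 13.0
position: [0.4886, -0.4041, 0.0393]
tool_rot: [[-0.996, -0.084, 0.002], [-0.084, 0.996, -0.002], [-0.002, -0.002, -1.0]]
ft_force: [0.0, 1.7, 6.7]
grip_width: 0.035
gripper_force: 31.0
```

>>> servo_tool(
  steps=[
    {"tx":0,"ty":0,"tz":2,"yaw":0,"claw":3},
    {"tx":-1,"ty":0,"tz":4,"yaw":0,"claw":3},
    {"tx":-2,"ty":3,"tz":1,"yaw":2,"claw":3},
    {"tx":0,"ty":4,"tz":0,"yaw":3,"claw":3},
    {"tx":0,"ty":4.5,"tz":0,"yaw":3,"claw":3},
    {"tx":0,"ty":4.5,"tz":0,"yaw":3,"claw":3},
    {"tx":0,"ty":4.5,"tz":0,"yaw":3,"claw":3},
    {"tx":0,"ty":4.5,"tz":0,"yaw":2.5,"claw":3},
    {"tx":0,"ty":4.5,"tz":0,"yaw":0,"claw":3},
    {"tx":2,"ty":4,"tz":0,"yaw":0,"claw":3},
    {"tx":3,"ty":4,"tz":0,"yaw":0,"claw":3},
    {"tx":4,"ty":3.7,"tz":0,"yaw":0,"claw":3},
    {"tx":0,"ty":0,"tz":0,"yaw":0,"claw":3},
    {"tx":0,"ty":0,"tz":0,"yaw":0,"claw":3},
  ],
)

```text
time_s: 14.4
position: [0.5449, 0.0059, 0.1078]
tool_rot: [[-0.931, -0.365, -0.0], [-0.365, 0.931, -0.0], [0.0, -0.0, -1.0]]
ft_force: [-0.1, -1.3, -0.6]
grip_width: 0.0349
gripper_force: 30.3
```

Run:
```python
from h import *
st(); im,d,m=cap('wrist'); save(im,'w6.png');np.savez('w6.npz',im=im,d=d,**m)
```

```text
t 14.4 p [0.5449 0.0059 0.1078] yhead 111.4 z [-0. -0. -1.] w 0.0349 gf 30.3 F [-0.1 -1.3 -0.6] q [ -12.   30.   87.   -0.   63. -123.]
```

View pics/w6.png

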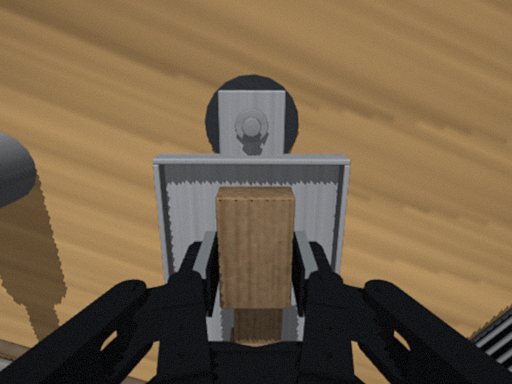

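Run:
```python
from h import *
z=dict(np.load('w6.npz')); 
p=onz(z,251,126,.036);r=onz(z,252,157,.036);b=onz(z,255,188,.0845+.0)
u=np.array([.931,.365]);tcp=np.array([.5449,.0059])
f=lambda q:round(float((q[:2]-tcp)@u),4)
print('pin',p,f(p),'near rim outer edge',f(r),'lateral pin',(p[:2]-tcp)@[-.365,.931])
P=cloud(z,z['d'])
for v in range(300,345,4): print(v,P[v,257].round(4),f(P[v,257]))
for v in (190,200,220): print(v,P[v,257].round(4),f(P[v,257]))
for v in (160,163,168,175,184): print(v,P[v,200].round(4),f(P[v,200]))
```

```text
pin [ 0.49541542 -0.01534149  0.036     ] -0.0538 near rim outer edge -0.0341 lateral pin -0.0017139573574716975
300 [0.567  0.0167 0.1013] 0.0245
304 [0.5693 0.0176 0.1013] 0.027
308 [0.5713 0.0184 0.1016] 0.0291
312 [0.6191 0.0379 0.0423] 0.0808
316 [0.6226 0.0393 0.042 ] 0.0846
320 [0.626  0.0407 0.042 ] 0.0882
324 [0.6295 0.042  0.0419] 0.0919
328 [0.6329 0.0434 0.0419] 0.0956
332 [0.6355 0.0444 0.0429] 0.0984
336 [0.6402 0.0463 0.0414] 0.1035
340 [0.6428 0.0474 0.0424] 0.1063
344 [0.6485 0.0496 0.0401] 0.1124
190 [ 0.5163 -0.0034  0.091 ] -0.0301
200 [ 0.5172 -0.0031  0.1022] -0.0291
220 [5.264e-01 5.000e-04 1.018e-01] -0.0192
160 [ 0.5276 -0.038   0.0366] -0.0322
163 [ 0.529  -0.0372  0.038 ] -0.0305
168 [ 0.5365 -0.0372  0.0236] -0.0235
175 [ 0.5411 -0.0356  0.0242] -0.0187
184 [ 0.5473 -0.0335  0.0241] -0.0121
```

The near inner wall is 30 mm behind the TCP and block 1's near end is 38.5 mm ahead, so shifting 4 mm forward centres block 2 in its slot.

>>> servo_tool(
  steps=[
    {"tx":0.4,"ty":0.1,"tz":-1,"yaw":0,"claw":3},
    {"tx":0,"ty":0,"tz":-2,"yaw":0,"claw":3},
    {"tx":0,"ty":0,"tz":-1.5,"yaw":0,"claw":3},
    {"tx":0,"ty":0,"tz":-1,"yaw":0,"claw":3},
    {"tx":0,"ty":0,"tz":-0.4,"yaw":0,"claw":3},
    {"tx":0,"ty":0,"tz":0,"yaw":0,"claw":3},
    {"tx":0,"ty":0,"tz":0,"yaw":0,"claw":5.2},
    {"tx":0,"ty":0,"tz":0,"yaw":0,"claw":5.2},
    {"tx":0,"ty":0,"tz":0,"yaw":0,"claw":5.2},
    {"tx":0,"ty":0,"tz":2,"yaw":0,"claw":5.2},
    {"tx":0,"ty":0,"tz":4,"yaw":0,"claw":5.2},
    {"tx":0,"ty":0,"tz":4,"yaw":0,"claw":3},
    {"tx":-2,"ty":-1,"tz":4,"yaw":0,"claw":1},
    {"tx":-2,"ty":-1,"tz":4,"yaw":0,"claw":1},
    {"tx":-2,"ty":1,"tz":4,"yaw":0,"claw":1},
    {"tx":0,"ty":3,"tz":0,"yaw":0,"claw":1},
    {"tx":0,"ty":3,"tz":0,"yaw":0,"claw":1},
    {"tx":0,"ty":0,"tz":0,"yaw":0,"claw":1},
    {"tx":0,"ty":0,"tz":0,"yaw":0,"claw":1},
  ],
)

```text
time_s: 16.35
position: [0.4887, 0.0564, 0.269]
tool_rot: [[-0.931, -0.365, 0.0], [-0.365, 0.931, -0.0], [-0.0, -0.0, -1.0]]
ft_force: [0.4, 0.3, 0.2]
grip_width: 0.0101
gripper_force: 0.0
```

Run:
```python
from h import *
st(); im,d,m=cap('wrist'); save(im,'w7.png');np.savez('w7.npz',im=im,d=d,**m)
```

```text
t 16.35 p [0.4887 0.0564 0.269 ] yhead 111.4 z [ 0. -0. -1.] w 0.0101 gf 0.0 F [0.4 0.3 0.2] q [  -7.   15.   81.   -0.   84. -119.]
```

View pics/w7.png

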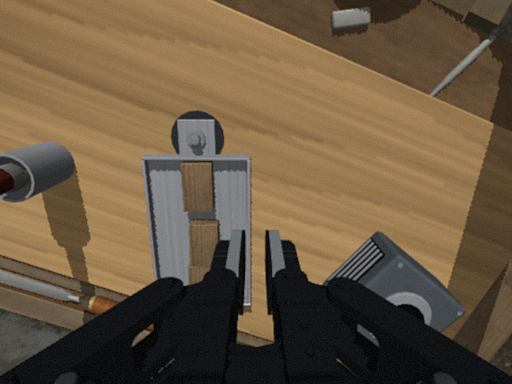

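All three blocks lie flat in the tray, at (198,187), (205,240) and (197,275). The blower's outlet face runs from (325,285) to (380,233). Now for the blower heading.

Run:
```python
from h import *
z=dict(np.load('w7.npz')); P=cloud(z,z['d'])
pin=onz(z,197,141,.036);print('pin',pin.round(4))
k=(abs(P[...,2]-.089)<.006); n,l,s,c=cv2.connectedComponentsWithStats(k.astype(np.uint8))
for i in range(1,n):
    if s[i,4]>800: print(i,s[i],c[i])
def edgefit(P,k):
    X=P[k][:,:2]; h=72.
    for it in range(4):   # front edge: min along axis in lateral bins
        a=np.radians(h);u=np.array([np.cos(a),np.sin(a)]);w=np.array([-u[1],u[0]])
        A=X@u;B=X@w; bins=np.linspace(np.percentile(B,5),np.percentile(B,95),14); pts=[]
        for b0,b1 in zip(bins[:-1],bins[1:]):
            q=(B>b0)&(B<b1)
            if q.sum()>5:pts.append(X[q][np.argsort(A[q])[:3]].mean(0))
        vx,vy,x0,y0=cv2.fitLine(np.float32(pts),cv2.DIST_HUBER,0,.001,.001).ravel()
        h=np.degrees(np.arctan2(vy,vx))-90; h=(h+360)%180
    print('front normal',round(h,2),'lateral range',B.min(),B.max(),'front along',np.array([x0,y0])@u, 'center front', u*(np.array([x0,y0])@u)+w*(B.min()+B.max())/2)
i=1+np.argmax(s[1:,4]); K=k&(P[...,1]>.13)&(P[...,0]>.45); edgefit(P,K)
print('hull rect',cv2.minAreaRect(np.float32(P[K][:,:2]*1000)))
z=dict(np.load('top0.npz'));P=cloud(z,z['d']);K=(abs(P[...,2]-.089)<.006)&(P[...,1]>.13)&(P[...,0]>.45)&(P[...,0]<.75)&(P[...,1]<.4);edgefit(P,K);print(cv2.minAreaRect(np.float32(P[K][:,:2]*1000)))
K=(P[...,2]>.104)&(P[...,1]>.2)&(P[...,0]>.5)&(P[...,0]<.7)&(P[...,1]<.35);q=P[K];print('dial',np.percentile(q,[2,50,98],axis=0).round(4));print(cv2.minAreaRect(np.float32(q[:,:2]*1000)))
# RGB outline of blower top in w7
```

```text
pin [ 0.4965 -0.0112  0.036 ]
5 [ 362  254  104   79 3028] [414.83553501 290.07562748]
front normal 71.86 lateral range -0.5244936483420395 -0.4200739629535119 front along 0.39198488 center front [0.57084141 0.22548667]
hull rect ((589.396240234375, 281.753662109375), (119.36683654785156, 104.33061218261719), 72.14036560058594)
front normal 73.15 lateral range -0.5570450094027226 -0.43214535236419827 front along 0.38321656 center front [0.5852305  0.22132464]
((607.8013305664062, 309.50836181640625), (193.8275146484375, 116.36434936523438), 67.7435073852539)
dial [[0.576  0.257  0.1041]
 [0.5935 0.2752 0.1303]
 [0.6133 0.2974 0.1365]]
((596.0602416992188, 278.9593811035156), (38.545021057128906, 36.434600830078125), 28.798160552978516)
```

>>> servo_tool(
  steps=[
    {"tx":3,"ty":-2.4,"tz":0,"yaw":-2,"claw":0},
    {"tx":3.2,"ty":-2.4,"tz":0,"yaw":-2,"claw":0},
    {"tx":3.2,"ty":-2.4,"tz":0,"yaw":-2,"claw":0},
    {"tx":3.2,"ty":-2.4,"tz":-1,"yaw":0,"claw":0},
    {"tx":3.2,"ty":0,"tz":-3,"yaw":0,"claw":0},
    {"tx":3.1,"ty":0,"tz":-3,"yaw":0,"claw":0},
    {"tx":0,"ty":0,"tz":-4,"yaw":0,"claw":0},
    {"tx":0,"ty":0,"tz":-4,"yaw":0,"claw":0},
    {"tx":0,"ty":0,"tz":-3,"yaw":0,"claw":0},
    {"tx":0,"ty":0,"tz":0,"yaw":0,"claw":0},
    {"tx":0,"ty":0,"tz":0,"yaw":0,"claw":0},
  ],
)

```text
time_s: 17.5
position: [0.6782, -0.0408, 0.0896]
tool_rot: [[-0.965, -0.263, 0.0], [-0.263, 0.965, -0.0], [-0.0, -0.0, -1.0]]
ft_force: [-1.1, 0.4, 1.5]
grip_width: 0.0
gripper_force: 0.0
```

Run:
```python
from h import *
st(); im,d,m=cap('wrist'); save(im,'w8.png');np.savez('w8.npz',im=im,d=d,**m)
```

```text
t 17.5 p [ 0.6782 -0.0408  0.0896] yhead 105.3 z [ 0. -0. -1.] w 0.0 gf 0.0 F [-1.1  0.4  1.5] q [ -13.   42.   64.   -0.   73. -119.]
```

View pics/w8.png

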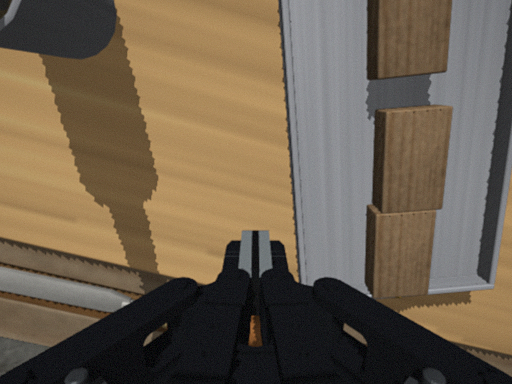

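The closed fingers are just outside the tray's right wall, with the far right corner at (302,297). All three blocks are inside. I'll check block heights and compute the arc.

Run:
```python
from h import *
z=dict(np.load('w8.npz')); P=cloud(z,z['d'])
for u,v in((410,40),(412,150),(405,245),(412,120),(412,195),(405,220),(400,280)): print(u,v,P[v,u].round(4))
pin=np.array([.496,-.0145]); p=np.array([.6782,-.0408]); r=p-pin; R=np.hypot(*r); a0=np.degrees(np.arctan2(r[1],r[0]));print(R,a0)
prev=p
for i in range(1,34):
    a=np.radians(a0+1.75*i); q=pin+R*np.array([np.cos(a),np.sin(a)]); print(i,((q-prev)*100).round(2),end=' '); prev=q
```

```text
410 40 [0.561  0.009  0.0422]
412 150 [0.6126 0.0331 0.0424]
405 245 [0.6683 0.0533 0.0428]
412 120 [0.5973 0.0268 0.0414]
412 195 [0.6372 0.0444 0.0421]
405 220 [0.6532 0.0472 0.0416]
400 280 [0.6924 0.0606 0.0425]
0.18408837551567456 -8.213732917084547
1 [0.07 0.56] 2 [0.05 0.56] 3 [0.04 0.56] 4 [0.02 0.56] 5 [0.   0.56] 6 [-0.01  0.56] 7 [-0.03  0.56] 8 [-0.05  0.56] 9 [-0.07  0.56] 10 [-0.08  0.56] 11 [-0.1   0.55] 12 [-0.12  0.55] 13 [-0.13  0.55] 14 [-0.15  0.54] 15 [-0.17  0.54] 16 [-0.18  0.53] 17 [-0.2   0.53] 18 [-0.21  0.52] 19 [-0.23  0.51] 20 [-0.25  0.51] 21 [-0.26  0.5 ] 22 [-0.28  0.49] 23 [-0.29  0.48] 24 [-0.31  0.47] 25 [-0.32  0.46] 26 [-0.33  0.45] 27 [-0.35  0.44] 28 [-0.36  0.43] 29 [-0.37  0.42] 30 [-0.39  0.41] 31 [-0.4  0.4] 32 [-0.41  0.38] 33 [-0.42  0.37]
```

>>> servo_tool(
  steps=[
    {"tx":0,"ty":0,"tz":-2.5,"yaw":0,"claw":0},
    {"tx":0,"ty":0,"tz":-2.1,"yaw":0,"claw":0},
    {"tx":0.1,"ty":0.5,"tz":0,"yaw":1.5,"claw":0},
    {"tx":0,"ty":0.56,"tz":0,"yaw":1.7,"claw":0},
    {"tx":0,"ty":0.56,"tz":0,"yaw":1.7,"claw":0},
    {"tx":0,"ty":0.56,"tz":0,"yaw":1.7,"claw":0},
    {"tx":0,"ty":0.56,"tz":0,"yaw":1.7,"claw":0},
    {"tx":0,"ty":0.56,"tz":0,"yaw":1.7,"claw":0},
    {"tx":-0.03,"ty":0.56,"tz":0,"yaw":1.7,"claw":0},
    {"tx":-0.05,"ty":0.56,"tz":0,"yaw":1.7,"claw":0},
    {"tx":-0.07,"ty":0.56,"tz":0,"yaw":1.7,"claw":0},
    {"tx":-0.08,"ty":0.56,"tz":0,"yaw":1.7,"claw":0},
    {"tx":-0.1,"ty":0.55,"tz":0,"yaw":1.7,"claw":0},
    {"tx":-0.12,"ty":0.55,"tz":0,"yaw":1.7,"claw":0},
    {"tx":-0.13,"ty":0.55,"tz":0,"yaw":1.7,"claw":0},
    {"tx":-0.15,"ty":0.54,"tz":0,"yaw":1.7,"claw":0},
    {"tx":-0.17,"ty":0.54,"tz":0,"yaw":1.7,"claw":0},
    {"tx":-0.18,"ty":0.53,"tz":0,"yaw":1.7,"claw":0},
    {"tx":-0.2,"ty":0.53,"tz":0,"yaw":1.7,"claw":0},
    {"tx":-0.21,"ty":0.52,"tz":0,"yaw":1.7,"claw":0},
  ],
)

```text
time_s: 19.55
position: [0.6638, 0.0591, 0.0429]
tool_rot: [[-0.696, -0.718, -0.0], [-0.718, 0.696, 0.0], [0.0, 0.0, -1.0]]
ft_force: [0.2, -0.9, -0.3]
grip_width: 0.0002
gripper_force: 0.4
```

>>> servo_tool(
  steps=[
    {"tx":-0.23,"ty":0.51,"tz":0,"yaw":1.7,"claw":0},
    {"tx":-0.25,"ty":0.51,"tz":0,"yaw":1.7,"claw":0},
    {"tx":-0.26,"ty":0.5,"tz":0,"yaw":1.7,"claw":0},
    {"tx":-0.28,"ty":0.49,"tz":0,"yaw":1.7,"claw":0},
    {"tx":-0.29,"ty":0.48,"tz":0,"yaw":1.7,"claw":0},
    {"tx":-0.31,"ty":0.47,"tz":0,"yaw":1.7,"claw":0},
    {"tx":-0.32,"ty":0.46,"tz":0,"yaw":1.7,"claw":0},
    {"tx":-0.33,"ty":0.45,"tz":0,"yaw":1.5,"claw":0},
    {"tx":-0.35,"ty":0.44,"tz":0,"yaw":1.5,"claw":0},
    {"tx":0,"ty":0,"tz":0,"yaw":0,"claw":0},
    {"tx":0,"ty":0,"tz":0,"yaw":0,"claw":0},
  ],
)

```text
time_s: 20.65
position: [0.6377, 0.102, 0.043]
tool_rot: [[-0.491, -0.871, -0.0], [-0.871, 0.491, 0.0], [-0.0, 0.0, -1.0]]
ft_force: [0.0, 0.1, -0.6]
grip_width: -0.0001
gripper_force: 0.0
```

Run:
```python
from h import *
st(); im,d,m=cap('wrist'); save(im,'w9.png');np.savez('w9.npz',im=im,d=d,**m)
im,d,m=cap('top');np.savez('top2.npz',im=im,d=d,**m)
```

```text
t 20.65 p [0.6377 0.102  0.043 ] yhead 150.6 z [-0.  0. -1.] w -0.0001 gf 0.0 F [ 0.   0.1 -0.6] q [  -1.   43.   73.    0.   64. -152.]
```

View pics/w9.png

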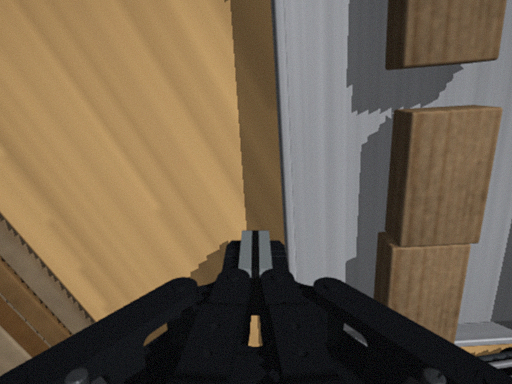

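The right wall's rim runs from (276,0) to (291,260), and the blocks are still flat inside. Now its heading.

```bash
cat >> h.py <<'E'
def wallhead(z,v0,v1,u0,u1):
    "heading of tray rim edge: first strong wood->grey transition per row"
    hsv=cv2.cvtColor(z['im'],cv2.COLOR_RGB2HSV); pts=[]
    for v in range(v0,v1,3):
        g=np.where(hsv[v,u0:u1,1]<45)[0]
        if len(g): pts.append(onz(z,u0+g[0],v,.036)[:2])
    vx,vy,x,y=cv2.fitLine(np.float32(pts),cv2.DIST_HUBER,0,.001,.001).ravel(); h=np.degrees(np.arctan2(vy,vx))%180
    n=np.array([-np.sin(np.radians(h)),np.cos(np.radians(h))]); print('wall head',round(h,2),len(pts),'lateral from pin',(np.array([x,y])-[.496,-.0145])@n)
E
python3 - <<'E'
from h import *
z=dict(np.load('w9.npz'));wallhead(z,5,220,262,330)
a=onz(z,277,3,.036);b=onz(z,289,220,.036);print(np.degrees(np.arctan2(b[1]-a[1],b[0]-a[0])))
z8=dict(np.load('w8.npz'));wallhead(z8,5,260,262,330)
E
```

```text
wall head 65.4 72 lateral from pin -0.06528928220461368
65.60295034551939
wall head 21.57 85 lateral from pin -0.06593562588110272
```

>>> servo_tool(
  steps=[
    {"tx":-0.36,"ty":0.43,"tz":0,"yaw":1.5,"claw":0},
    {"tx":-0.37,"ty":0.42,"tz":0,"yaw":1.5,"claw":0},
    {"tx":-0.39,"ty":0.41,"tz":0,"yaw":1.5,"claw":0},
    {"tx":-0.3,"ty":0.3,"tz":0,"yaw":1,"claw":0},
    {"tx":0,"ty":0,"tz":0,"yaw":0,"claw":0},
    {"tx":0,"ty":0,"tz":0,"yaw":0,"claw":0},
  ],
)

```text
time_s: 21.35
position: [0.6234, 0.1176, 0.043]
tool_rot: [[-0.405, -0.914, -0.0], [-0.914, 0.405, 0.0], [-0.0, 0.0, -1.0]]
ft_force: [0.1, -0.8, 0.1]
grip_width: -0.0001
gripper_force: 0.0
```

Run:
```python
from h import *
st(); im,d,m=cap('wrist'); save(im,'w10.png');np.savez('w10.npz',im=im,d=d,**m)
wallhead(dict(im=im,**m),5,220,255,330)
```

```text
t 21.35 p [0.6234 0.1176 0.043 ] yhead 156.1 z [-0.  0. -1.] w -0.0001 gf 0.0 F [ 0.1 -0.8  0.1] q [   0.   42.   75.    0.   63. -156.]
wall head 71.88 72 lateral from pin -0.06506911000761517
```

The tray is within 0.3° of the 72.1° target. Back off, rise, and look at the dial.

>>> servo_tool(
  steps=[
    {"tx":1,"ty":-0.3,"tz":0,"yaw":0,"claw":0},
    {"tx":1,"ty":-0.3,"tz":0,"yaw":0,"claw":0},
    {"tx":0,"ty":0,"tz":4,"yaw":0,"claw":0},
    {"tx":0,"ty":0,"tz":4,"yaw":0,"claw":0},
    {"tx":0,"ty":0,"tz":4.5,"yaw":0,"claw":2},
    {"tx":0,"ty":0,"tz":4.5,"yaw":0,"claw":4},
    {"tx":0,"ty":0,"tz":4.5,"yaw":0,"claw":4},
    {"tx":-2,"ty":3,"tz":3,"yaw":2,"claw":4},
    {"tx":-2,"ty":4,"tz":0,"yaw":2,"claw":4},
    {"tx":-2,"ty":4,"tz":0,"yaw":2,"claw":4},
    {"tx":0,"ty":2,"tz":0,"yaw":0,"claw":4},
    {"tx":0,"ty":0,"tz":0,"yaw":0,"claw":4},
    {"tx":0,"ty":0,"tz":0,"yaw":0,"claw":4},
  ],
)

```text
time_s: 22.7
position: [0.5836, 0.2411, 0.2877]
tool_rot: [[-0.307, -0.952, -0.0], [-0.952, 0.307, -0.0], [0.0, 0.0, -1.0]]
ft_force: [0.2, -0.6, 0.6]
grip_width: 0.0397
gripper_force: 0.0
```

Run:
```python
from h import *
st(); im,d,m=cap('wrist'); save(im,'w11.png');np.savez('w11.npz',im=im,d=d,**m)
P=cloud(m,d); K=(P[...,2]>.1)&(P[...,1]>.2)&(P[...,0]>.5)&(P[...,0]<.68)&(P[...,1]<.36)&(P[...,2]<.15)
q=P[K];print(len(q),np.percentile(q,[2,50,98],axis=0).round(4))
```

```text
t 22.7 p [0.5836 0.2411 0.2877] yhead 162.1 z [-0. -0. -1.] w 0.0397 gf 0.0 F [ 0.2 -0.6  0.6] q [  12.   29.   56.   -0.   95. -150.]
1399 [[0.5734 0.261  0.1021]
 [0.5914 0.2787 0.1051]
 [0.6119 0.2996 0.1353]]
```

View pics/w11.png

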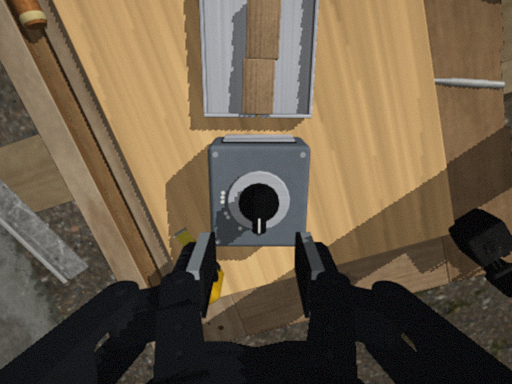

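The view shows the dial at (259,203) with its white line pointing down, away from the pin, and the mark dots to its left at (222,205). The tray end (row 115) is parallel to the outlet (row 137) and centred on it.

Run:
```python
from h import *
z=dict(np.load('w11.npz'));im=z['im'];P=cloud(z,z['d'])
g=cv2.cvtColor(im,cv2.COLOR_RGB2GRAY)
k=np.zeros(g.shape,np.uint8); k[165:242,215:305]=((g>130)[165:242,215:305]); 
n,l,s,c=cv2.connectedComponentsWithStats(k); i=1+np.argmax(s[1:,4]); ys,xs=np.where(l==i); (cx,cy),r=cv2.minEnclosingCircle(np.float32(np.c_[xs,ys])); print('disc',cx,cy,r,onz(z,cx,cy,.104).round(4))
K=(P[...,2]>.125)&(P[...,2]<.15)&(P[...,1]>.2)&(P[...,0]>.5);K[:,:200]=0;K[:,315:]=0;K[245:]=0
rects(im,z['d'],z,K,.136,30); print(np.median(P[K],0),np.percentile(P[K][:,2],[10,90]))
for u in (260,): 
  for v in range(190,236,6): print(v,P[v,u].round(4),g[v,u])
# blower front edge and tray far rim direction
a=onz(z,225,137,.089);b=onz(z,293,137,.089);print(np.degrees(np.arctan2(b[1]-a[1],b[0]-a[0]))%180+0)
wallhead(z,5,105,185,240)
```

```text
disc 258.6475524902344 199.5 30.684314727783203 [0.5907 0.277  0.104 ]
px [258. 213.] 566 ctr 591.8 278.7 size 42 13 head 72.3
[0.59201129 0.2795807  0.13390844] [0.13237734 0.13495804]
190 [0.585  0.2625 0.119 ] 12
196 [0.5855 0.2635 0.1337] 14
202 [0.5872 0.269  0.1346] 14
208 [0.5892 0.2754 0.1331] 16
214 [0.5911 0.2814 0.133 ] 8
220 [0.5927 0.2864 0.1355] 124
226 [0.5947 0.2929 0.1344] 119
232 [0.5967 0.2991 0.1345] 93
162.2977090021772
wall head 71.9 34 lateral from pin -0.06462353052653258
```

>>> servo_tool(
  steps=[
    {"tx":0.4,"ty":1.9,"tz":-2,"yaw":0,"claw":4},
    {"tx":0.4,"ty":1.85,"tz":-3,"yaw":0,"claw":4},
    {"tx":0,"ty":0,"tz":-4,"yaw":0,"claw":4},
    {"tx":0,"ty":0,"tz":-4,"yaw":0,"claw":4},
    {"tx":0,"ty":0,"tz":-2,"yaw":0,"claw":4},
    {"tx":0,"ty":0,"tz":-0.9,"yaw":0,"claw":4},
    {"tx":0,"ty":0,"tz":0,"yaw":0,"claw":0.8},
    {"tx":0,"ty":0,"tz":0,"yaw":0,"claw":0.8},
    {"tx":0,"ty":0,"tz":0,"yaw":0,"claw":0.8},
    {"tx":0,"ty":0,"tz":0,"yaw":0,"claw":0.8},
    {"tx":0,"ty":0,"tz":0,"yaw":0,"claw":0.8},
    {"tx":0,"ty":0,"tz":0,"yaw":0,"claw":0.8},
  ],
  newtons=25,
)

```text
time_s: 23.95
position: [0.5918, 0.2786, 0.1302]
tool_rot: [[-0.307, -0.952, 0.002], [-0.952, 0.307, -0.0], [-0.0, -0.002, -1.0]]
ft_force: [-2.6, -3.8, 5.9]
grip_width: 0.0132
gripper_force: 29.7
```

>>> servo_tool(
  steps=[
    {"tx":0,"ty":0,"tz":0,"yaw":-4,"claw":0.8},
    {"tx":0,"ty":0,"tz":0,"yaw":-6,"claw":0.8},
    {"tx":0,"ty":0,"tz":0,"yaw":-6,"claw":0.8},
    {"tx":0,"ty":0,"tz":0,"yaw":-6,"claw":0.8},
    {"tx":0,"ty":0,"tz":0,"yaw":-6,"claw":0.8},
    {"tx":0,"ty":0,"tz":0,"yaw":-6,"claw":0.8},
    {"tx":0,"ty":0,"tz":0,"yaw":-6,"claw":0.8},
    {"tx":0,"ty":0,"tz":0,"yaw":-6,"claw":0.8},
    {"tx":0,"ty":0,"tz":0,"yaw":-6,"claw":0.8},
    {"tx":0,"ty":0,"tz":0,"yaw":-6,"claw":0.8},
    {"tx":0,"ty":0,"tz":0,"yaw":-6,"claw":0.8},
    {"tx":0,"ty":0,"tz":0,"yaw":0,"claw":0.8},
    {"tx":0,"ty":0,"tz":0,"yaw":0,"claw":0.8},
    {"tx":0,"ty":0,"tz":0,"yaw":0,"claw":4},
    {"tx":0,"ty":0,"tz":0,"yaw":0,"claw":4},
    {"tx":0,"ty":0,"tz":0,"yaw":0,"claw":4},
    {"tx":0,"ty":0,"tz":4,"yaw":0,"claw":4},
    {"tx":-0.5,"ty":-2,"tz":4.5,"yaw":0,"claw":4},
    {"tx":-0.5,"ty":-3,"tz":4.5,"yaw":0,"claw":4},
    {"tx":-2.5,"ty":-1,"tz":4,"yaw":0,"claw":4},
  ],
)

```text
time_s: 25.95
position: [0.558, 0.2191, 0.2966]
tool_rot: [[-0.99, -0.139, 0.001], [-0.139, 0.99, -0.0], [-0.001, -0.001, -1.0]]
ft_force: [-0.2, 0.5, 0.6]
grip_width: 0.0401
gripper_force: 0.0
```

Run:
```python
from h import *
st(); im,d,m=cap('wrist'); save(im,'w12.png');np.savez('w12.npz',im=im,d=d,**m)
P=cloud(m,d);K=(P[...,2]>.125)&(P[...,2]<.15)&(P[...,1]>.2)&(P[...,0]>.5)&(P[...,1]<.36)&(P[...,0]<.68);rects(im,d,m,K,.134,100)
```

```text
t 25.95 p [0.558  0.2191 0.2966] yhead 98.0 z [ 0.001 -0.    -1.   ] w 0.0401 gf 0.0 F [-0.2  0.5  0.6] q [ 10.  25.  61.  -0.  94. -88.]
px [310. 211.] 586 ctr 590.6 280.2 size 43 15 head 9.0
```

View pics/w12.png

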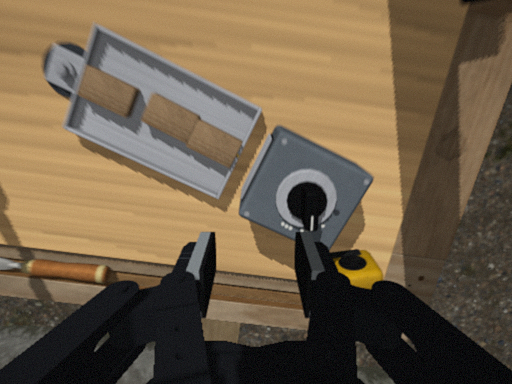

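The dial bar's heading is 9.0°, so it has turned 63.3° and sits at the two-dot detent. The tray is still square to the outlet with the blocks inside. Now to the brush.

>>> servo_tool(
  steps=[
    {"tx":-1,"ty":-3,"tz":2,"yaw":-2,"claw":7},
    {"tx":-1,"ty":-4.5,"tz":2,"yaw":-2,"claw":7},
    {"tx":-1,"ty":-4.5,"tz":0,"yaw":-2,"claw":7},
    {"tx":-1,"ty":-4.5,"tz":0,"yaw":-2,"claw":7},
    {"tx":-1,"ty":-4.5,"tz":0,"yaw":0,"claw":7},
    {"tx":-1,"ty":-4.5,"tz":0,"yaw":0,"claw":7},
    {"tx":-1,"ty":-4.5,"tz":0,"yaw":0,"claw":7},
    {"tx":-1,"ty":-4.5,"tz":0,"yaw":0,"claw":7},
    {"tx":-1,"ty":-4.5,"tz":0,"yaw":0,"claw":7},
    {"tx":0,"ty":0,"tz":0,"yaw":0,"claw":7},
    {"tx":0,"ty":0,"tz":0,"yaw":0,"claw":7},
  ],
)

```text
time_s: 27.1
position: [0.4669, -0.1693, 0.335]
tool_rot: [[-1.0, 0.0, 0.0], [0.0, 1.0, 0.0], [-0.0, 0.0, -1.0]]
ft_force: [-0.2, -0.0, 0.4]
grip_width: 0.07
gripper_force: 0.0
```

Run:
```python
from h import *
st(); im,d,m=cap('wrist'); save(im,'w13.png');np.savez('w13.npz',im=im,d=d,**m)
def lev(z,name):
    P=cloud(z,z['d']).reshape(-1,3)
    for a,b in((.05,.08),(.085,.1),(.1,.12),(.12,.15),(.15,.18),(.18,.2),(.2,.22),(.22,.235),(.235,.26)):
        k=(P[:,2]>a)&(P[:,2]<b)&(np.hypot(P[:,0]-.585,P[:,1]+.172)<.06)
        if k.sum()>3: print(name,a,b,k.sum(),np.median(P[k],0).round(4),P[k].min(0).round(3),P[k].max(0).round(3))
lev(dict(d=d,**m),'w13')
for n in('scene','top','w1','w7'): lev(dict(np.load((n+'0' if n[0]!='w' else n)+'.npz')),n)
```

```text
t 27.1 p [ 0.4669 -0.1693  0.335 ] yhead 90.0 z [ 0.  0. -1.] w 0.07 gf 0.0 F [-0.2 -0.   0.4] q [ -34.   14.   73.    0.   94. -124.]
w13 0.05 0.08 528 [ 0.576  -0.1703  0.0682] [ 0.565 -0.198  0.05 ] [ 0.611 -0.147  0.08 ]
w13 0.085 0.1 425 [ 0.5802 -0.1727  0.0901] [ 0.565 -0.197  0.085] [ 0.612 -0.147  0.1  ]
w13 0.1 0.12 137 [ 0.5806 -0.1725  0.1117] [ 0.579 -0.185  0.1  ] [ 0.591 -0.161  0.12 ]
w13 0.12 0.15 276 [ 0.5817 -0.1723  0.1351] [ 0.578 -0.185  0.12 ] [ 0.593 -0.161  0.15 ]
w13 0.15 0.18 299 [ 0.5834 -0.1729  0.1651] [ 0.58  -0.182  0.15 ] [ 0.593 -0.163  0.18 ]
w13 0.18 0.2 140 [ 0.5834 -0.1727  0.1876] [ 0.578 -0.184  0.18 ] [ 0.593 -0.162  0.2  ]
w13 0.2 0.22 329 [ 0.5806 -0.1724  0.2106] [ 0.578 -0.185  0.2  ] [ 0.594 -0.161  0.22 ]
w13 0.22 0.235 306 [ 0.5812 -0.173   0.2282] [ 0.578 -0.184  0.22 ] [ 0.599 -0.161  0.235]
w13 0.235 0.26 436 [ 0.5863 -0.1729  0.2393] [ 0.578 -0.184  0.235] [ 0.601 -0.162  0.244]
scene 0.05 0.08 108 [ 0.5761 -0.1866  0.068 ] [ 0.563 -0.202  0.05 ] [ 0.615 -0.149  0.08 ]
scene 0.085 0.1 57 [ 0.5798 -0.1823  0.0891] [ 0.562 -0.201  0.0
[... 1292 characters left out ...]
.08 905 [ 0.5726 -0.1706  0.0679] [ 0.565 -0.198  0.05 ] [ 0.611 -0.147  0.08 ]
w1 0.085 0.1 724 [ 0.5797 -0.1727  0.0899] [ 0.564 -0.197  0.085] [ 0.612 -0.147  0.1  ]
w1 0.1 0.12 300 [ 0.5807 -0.1744  0.1112] [ 0.578 -0.186  0.1  ] [ 0.591 -0.162  0.12 ]
w1 0.12 0.15 588 [ 0.5815 -0.1742  0.1353] [ 0.578 -0.186  0.12 ] [ 0.594 -0.163  0.15 ]
w1 0.15 0.18 88 [ 0.5819 -0.175   0.1522] [ 0.58  -0.184  0.15 ] [ 0.588 -0.166  0.156]
w7 0.05 0.08 1210 [ 0.5801 -0.1601  0.0672] [ 0.565 -0.196  0.05 ] [ 0.616 -0.145  0.08 ]
w7 0.085 0.1 838 [ 0.5831 -0.1615  0.0898] [ 0.565 -0.184  0.085] [ 0.618 -0.146  0.1  ]
w7 0.1 0.12 215 [ 0.5866 -0.1622  0.1063] [ 0.58  -0.173  0.1  ] [ 0.6   -0.159  0.115]
```

View pics/w13.png

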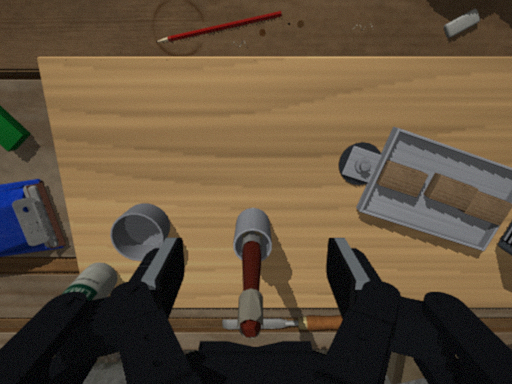

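The view shows the brush upright in the narrow can at (252,235), handle end at (250,328). The wide pot is at (140,232), the bottle at (95,280), and the loaded tray at right is unchanged. That was the last allowed picture, so from here I'll check with numbers.

Run:
```python
from h import *
def ext(n,c,r,a,b):
    z=dict(np.load(n+'.npz'));P=cloud(z,z['d']).reshape(-1,3);k=(P[:,2]>a)&(P[:,2]<b)&(np.hypot(P[:,0]-c[0],P[:,1]-c[1])<r);q=P[k]
    lo,hi=q.min(0),q.max(0);print(n,k.sum(),'x %.4f..%.4f y %.4f..%.4f c'%(lo[0],hi[0],lo[1],hi[1]),((lo+hi)/2)[:2].round(4),'zmax',hi[2].round(3))
for n in('top0','scene0','w13','w1'):
    ext(n,(.596,-.34),.055,.053,.066); ext(n,(.588,-.174),.04,.085,.094)
for n in('w13','scene0','top0'):
    z=dict(np.load(n+'.npz'));P=cloud(z,z['d']).reshape(-1,3);k=(P[:,2]>.12)&(P[:,2]<.2)&(abs(P[:,0]-.67)<.08)&(abs(P[:,1]+.43)<.08);q=P[k];print(n,'bottle',k.sum(),q.min(0).round(3),q.max(0).round(3)) if k.any() else 0
```

```text
top0 43 x 0.5585..0.6325 y -0.3748..-0.3046 c [ 0.5955 -0.3397] zmax 0.066
top0 28 x 0.5685..0.6118 y -0.2007..-0.1498 c [ 0.5901 -0.1753] zmax 0.093
scene0 87 x 0.5537..0.6317 y -0.3778..-0.3018 c [ 0.5927 -0.3398] zmax 0.064
scene0 50 x 0.5619..0.6137 y -0.2011..-0.1499 c [ 0.5878 -0.1755] zmax 0.094
w13 481 x 0.5561..0.6310 y -0.3740..-0.2989 c [ 0.5936 -0.3364] zmax 0.062
w13 344 x 0.5650..0.6124 y -0.1968..-0.1474 c [ 0.5887 -0.1721] zmax 0.094
w1 112 x 0.5560..0.6127 y -0.3711..-0.3024 c [ 0.5844 -0.3368] zmax 0.061
w1 582 x 0.5645..0.6120 y -0.1974..-0.1466 c [ 0.5882 -0.172 ] zmax 0.094
scene0 bottle 242 [ 0.658 -0.45   0.12 ] [ 0.705 -0.401  0.199]
top0 bottle 130 [ 0.661 -0.448  0.122] [ 0.709 -0.398  0.2  ]
```

>>> servo_tool(
  steps=[
    {"tx":4,"ty":-0.2,"tz":0,"yaw":0,"claw":7},
    {"tx":4,"ty":-0.2,"tz":0,"yaw":0,"claw":7},
    {"tx":4.2,"ty":0,"tz":0,"yaw":0,"claw":7},
    {"tx":0,"ty":0,"tz":0,"yaw":0,"claw":7},
    {"tx":0,"ty":0,"tz":-3,"yaw":0,"claw":7},
    {"tx":0,"ty":0,"tz":-4,"yaw":0,"claw":7},
    {"tx":0,"ty":0,"tz":-3,"yaw":0,"claw":7},
    {"tx":0,"ty":0,"tz":-2.3,"yaw":0,"claw":7},
    {"tx":0,"ty":0,"tz":0,"yaw":0,"claw":1.5},
    {"tx":0,"ty":0,"tz":0,"yaw":0,"claw":1.5},
    {"tx":0,"ty":0,"tz":0,"yaw":0,"claw":1.5},
    {"tx":0,"ty":0,"tz":0,"yaw":0,"claw":1.5},
    {"tx":0,"ty":0,"tz":0,"yaw":0,"claw":1.5},
    {"tx":0,"ty":0,"tz":0,"yaw":0,"claw":1.5},
    {"tx":0,"ty":0,"tz":0,"yaw":0,"claw":1.5},
  ],
  newtons=40,
)

```text
time_s: 28.65
position: [0.5896, -0.1728, 0.2141]
tool_rot: [[-1.0, -0.002, 0.003], [-0.002, 1.0, -0.002], [-0.003, -0.002, -1.0]]
ft_force: [0.0, 0.2, 6.7]
grip_width: 0.0199
gripper_force: 39.3
```

>>> servo_tool(
  steps=[
    {"tx":0,"ty":0,"tz":1.5,"yaw":0,"claw":1.5},
    {"tx":0,"ty":0,"tz":3,"yaw":0,"claw":1.5},
    {"tx":0,"ty":0,"tz":3,"yaw":0,"claw":1.5},
    {"tx":0,"ty":0,"tz":3,"yaw":0,"claw":1.5},
    {"tx":0,"ty":0,"tz":0,"yaw":0,"claw":1.5},
    {"tx":0.1,"ty":-2,"tz":0,"yaw":0,"claw":1.5},
    {"tx":0.1,"ty":-3,"tz":0,"yaw":0,"claw":1.5},
    {"tx":0.1,"ty":-3,"tz":0,"yaw":0,"claw":1.5},
    {"tx":0.1,"ty":-3,"tz":0,"yaw":0,"claw":1.5},
    {"tx":0,"ty":-3,"tz":0,"yaw":0,"claw":1.5},
    {"tx":0,"ty":-2.5,"tz":0,"yaw":0,"claw":1.5},
    {"tx":0,"ty":0,"tz":0,"yaw":0,"claw":1.5},
    {"tx":0,"ty":0,"tz":0,"yaw":0,"claw":1.5},
    {"tx":0,"ty":0,"tz":0,"yaw":0,"claw":1.5},
  ],
)

```text
time_s: 30.05
position: [0.593, -0.337, 0.3169]
tool_rot: [[-1.0, -0.003, -0.001], [-0.003, 1.0, 0.001], [0.001, 0.001, -1.0]]
ft_force: [1.0, 0.1, -0.9]
grip_width: 0.02
gripper_force: 39.3
```

Run:
```python
from h import *
st()
for n in('scene','top'):
    im,d,m=cap(n);np.savez(n+'3.npz',im=im,d=d,**m);P=cloud(m,d).reshape(-1,3)
    for a,b in((.04,.07),(.085,.1),(.1,.12),(.12,.15),(.15,.18),(.18,.21),(.21,.25),(.25,.28)):
        k=(P[:,2]>a)&(P[:,2]<b)&(np.hypot(P[:,0]-.593,P[:,1]+.338)<.06)
        if k.sum()>3: print(n,a,b,k.sum(),np.median(P[k],0).round(4),P[k].min(0).round(3),P[k].max(0).round(3))
```

```text
t 30.05 p [ 0.593  -0.337   0.3169] yhead 90.1 z [-0.001  0.001 -1.   ] w 0.02 gf 39.3 F [ 1.   0.1 -0.9] q [ -40.   35.   41.    0.  104. -130.]
scene 0.04 0.07 184 [ 0.5924 -0.3387  0.052 ] [ 0.553 -0.377  0.04 ] [ 0.63  -0.302  0.063]
scene 0.12 0.15 62 [ 0.5811 -0.3472  0.1365] [ 0.576 -0.355  0.12 ] [ 0.602 -0.327  0.15 ]
scene 0.15 0.18 57 [ 0.5821 -0.3456  0.1657] [ 0.575 -0.352  0.15 ] [ 0.597 -0.326  0.18 ]
scene 0.18 0.21 59 [ 0.5829 -0.3462  0.1961] [ 0.576 -0.352  0.18 ] [ 0.599 -0.331  0.209]
scene 0.21 0.25 70 [ 0.584  -0.3445  0.2299] [ 0.58  -0.351  0.21 ] [ 0.598 -0.329  0.25 ]
scene 0.25 0.28 48 [ 0.5858 -0.3426  0.2636] [ 0.579 -0.35   0.25 ] [ 0.597 -0.331  0.279]
top 0.04 0.07 17 [ 0.5847 -0.3701  0.058 ] [ 0.563 -0.375  0.042] [ 0.62  -0.305  0.063]
top 0.12 0.15 12 [ 0.5851 -0.3287  0.1349] [ 0.581 -0.348  0.124] [ 0.606 -0.324  0.147]
top 0.15 0.18 14 [ 0.5878 -0.3309  0.1627] [ 0.582 -0.344  0.152] [ 0.603 -0.325  0.18 ]
top 0.18 0.21 10 [ 0.586  -0.3348  0.1998] [ 0.582 -0.349  0.182] [ 0.602 -0.326  0.208]
top 0.21 0.25 9 [ 0.587  -0.332   0.2261] [ 0.584 -0.341  0.216] [ 0.595 -0.328  0.244]
```

>>> servo_tool(
  steps=[
    {"tx":0,"ty":0,"tz":-3,"yaw":0,"claw":1.5},
    {"tx":0,"ty":0,"tz":-3,"yaw":0,"claw":1.5},
    {"tx":0,"ty":0,"tz":-2,"yaw":0,"claw":1.5},
    {"tx":0,"ty":0,"tz":-1,"yaw":0,"claw":1.5},
    {"tx":0,"ty":0,"tz":-0.7,"yaw":0,"claw":1.5},
    {"tx":0,"ty":0,"tz":0,"yaw":0,"claw":1.5},
    {"tx":0,"ty":0,"tz":0,"yaw":0,"claw":1.5},
    {"tx":0,"ty":0,"tz":0,"yaw":0,"claw":1.5},
    {"tx":0,"ty":0,"tz":0,"yaw":0,"claw":1.5},
    {"tx":0,"ty":0,"tz":0,"yaw":0,"claw":1.5},
    {"tx":0,"ty":0,"tz":0,"yaw":0,"claw":1.5},
    {"tx":0,"ty":0,"tz":0,"yaw":0,"claw":1.5},
    {"tx":0,"ty":0,"tz":0,"yaw":0,"claw":1.5},
    {"tx":0,"ty":0,"tz":0,"yaw":0,"claw":1.5},
    {"tx":0,"ty":0,"tz":0,"yaw":0,"claw":1.5},
  ],
)

```text
time_s: 31.65
position: [0.593, -0.3375, 0.2202]
tool_rot: [[-1.0, -0.002, -0.0], [-0.002, 1.0, 0.0], [0.0, 0.0, -1.0]]
ft_force: [1.1, -0.6, -0.6]
grip_width: 0.0198
gripper_force: 39.3
```

>>> servo_tool(
  steps=[
    {"tx":0,"ty":0,"tz":2,"yaw":0,"claw":1.5},
    {"tx":0,"ty":0,"tz":3,"yaw":0,"claw":1.5},
    {"tx":0,"ty":0,"tz":3,"yaw":0,"claw":1.5},
    {"tx":0,"ty":0,"tz":2,"yaw":0,"claw":1.5},
    {"tx":0,"ty":0,"tz":0,"yaw":0,"claw":1.5},
    {"tx":-0.1,"ty":2,"tz":0,"yaw":0,"claw":1.5},
    {"tx":-0.1,"ty":3,"tz":0,"yaw":0,"claw":1.5},
    {"tx":-0.1,"ty":3,"tz":0,"yaw":0,"claw":1.5},
    {"tx":-0.1,"ty":3,"tz":0,"yaw":0,"claw":1.5},
    {"tx":0,"ty":3,"tz":0,"yaw":0,"claw":1.5},
    {"tx":0,"ty":2.4,"tz":0,"yaw":0,"claw":1.5},
    {"tx":0,"ty":0,"tz":0,"yaw":0,"claw":1.5},
    {"tx":0,"ty":0,"tz":0,"yaw":0,"claw":1.5},
    {"tx":0,"ty":0,"tz":0,"yaw":0,"claw":1.5},
  ],
)

```text
time_s: 33.05
position: [0.5889, -0.1744, 0.3194]
tool_rot: [[-1.0, -0.001, -0.001], [-0.001, 1.0, 0.0], [0.001, 0.0, -1.0]]
ft_force: [-0.5, 0.1, -0.8]
grip_width: 0.0196
gripper_force: 39.3
```

Run:
```python
from h import *
st()
for n in('scene','top'):
    im,d,m=cap(n);P=cloud(m,d).reshape(-1,3)
    for a,b in((.085,.094),(.12,.15),(.15,.18),(.18,.21),(.21,.25)):
        k=(P[:,2]>a)&(P[:,2]<b)&(np.hypot(P[:,0]-.5885,P[:,1]+.174)<.05)
        if k.sum()>3: print(n,a,b,k.sum(),np.median(P[k],0).round(4),P[k].min(0).round(3),P[k].max(0).round(3))
```

```text
t 33.05 p [ 0.5889 -0.1744  0.3194] yhead 90.1 z [-0.001  0.    -1.   ] w 0.0196 gf 39.3 F [-0.5  0.1 -0.8] q [ -28.   27.   55.   -0.   98. -118.]
scene 0.085 0.094 32 [ 0.5803 -0.1885  0.0875] [ 0.564 -0.201  0.085] [ 0.615 -0.149  0.091]
scene 0.12 0.15 51 [ 0.5773 -0.1858  0.1361] [ 0.571 -0.194  0.122] [ 0.599 -0.167  0.15 ]
scene 0.15 0.18 49 [ 0.5779 -0.1836  0.1642] [ 0.572 -0.193  0.152] [ 0.592 -0.164  0.179]
scene 0.18 0.21 58 [ 0.5786 -0.1836  0.1953] [ 0.572 -0.191  0.18 ] [ 0.599 -0.167  0.209]
scene 0.21 0.25 63 [ 0.5805 -0.1829  0.2296] [ 0.576 -0.189  0.212] [ 0.597 -0.171  0.249]
top 0.085 0.094 14 [ 0.5731 -0.1731  0.09  ] [ 0.569 -0.196  0.087] [ 0.594 -0.15   0.094]
top 0.12 0.15 7 [ 0.577  -0.1749  0.1366] [ 0.576 -0.187  0.133] [ 0.585 -0.163  0.142]
top 0.15 0.18 6 [ 0.5787 -0.1768  0.1634] [ 0.578 -0.187  0.155] [ 0.582 -0.167  0.169]
top 0.18 0.21 4 [ 0.5781 -0.1765  0.2003] [ 0.578 -0.182  0.191] [ 0.579 -0.171  0.204]
```

>>> servo_tool(
  steps=[
    {"tx":0.2,"ty":0.1,"tz":0,"yaw":0,"claw":1.5},
    {"tx":0,"ty":0,"tz":-2,"yaw":0,"claw":1.5},
    {"tx":0,"ty":0,"tz":-2,"yaw":0,"claw":1.5},
    {"tx":0,"ty":0,"tz":-2,"yaw":0,"claw":1.5},
    {"tx":0,"ty":0,"tz":-2,"yaw":0,"claw":1.5},
    {"tx":0,"ty":0,"tz":-1.5,"yaw":0,"claw":1.5},
    {"tx":0,"ty":0,"tz":-0.7,"yaw":0,"claw":1.5},
    {"tx":0,"ty":0,"tz":0,"yaw":0,"claw":1.5},
    {"tx":0,"ty":0,"tz":0,"yaw":0,"claw":1.5},
    {"tx":0,"ty":0,"tz":0,"yaw":0,"claw":1.5},
  ],
)

```text
time_s: 34.15
position: [0.5913, -0.1727, 0.2192]
tool_rot: [[-1.0, -0.002, 0.002], [-0.002, 1.0, -0.001], [-0.002, -0.001, -1.0]]
ft_force: [-0.6, -0.7, -1.3]
grip_width: 0.0198
gripper_force: 39.3
```

>>> servo_tool(
  steps=[
    {"tx":0,"ty":0,"tz":-0.4,"yaw":0,"claw":1.5},
    {"tx":0,"ty":0,"tz":0,"yaw":0,"claw":1.5},
    {"tx":0,"ty":0,"tz":0,"yaw":0,"claw":2.6},
    {"tx":0,"ty":0,"tz":0,"yaw":0,"claw":4},
    {"tx":0,"ty":0,"tz":0,"yaw":0,"claw":7},
    {"tx":0,"ty":0,"tz":0,"yaw":0,"claw":7},
    {"tx":0,"ty":0,"tz":0,"yaw":0,"claw":7},
    {"tx":0,"ty":0,"tz":2,"yaw":0,"claw":7},
    {"tx":0,"ty":0,"tz":4,"yaw":0,"claw":7},
    {"tx":0,"ty":0,"tz":4,"yaw":0,"claw":7},
    {"tx":0,"ty":0,"tz":4,"yaw":0,"claw":7},
    {"tx":-4,"ty":0,"tz":0,"yaw":0,"claw":7},
    {"tx":-4,"ty":0,"tz":0,"yaw":0,"claw":7},
    {"tx":-4,"ty":0,"tz":0,"yaw":0,"claw":7},
    {"tx":-4,"ty":0,"tz":0,"yaw":0,"claw":7},
    {"tx":0,"ty":0,"tz":0,"yaw":0,"claw":7},
    {"tx":0,"ty":0,"tz":0,"yaw":0,"claw":7},
  ],
)

```text
time_s: 35.85
position: [0.4308, -0.1726, 0.3548]
tool_rot: [[-1.0, -0.001, 0.001], [-0.001, 1.0, -0.001], [-0.001, -0.001, -1.0]]
ft_force: [0.5, -0.4, 0.0]
grip_width: 0.0699
gripper_force: 0.0
```

Run:
```python
from h import *
st()
for n in('scene','top','wrist'):
    im,d,m=cap(n);np.savez(n+'4.npz',im=im,d=d,**m);P=cloud(m,d);Q=P.reshape(-1,3)
    for a,b in((.085,.094),(.12,.15),(.21,.235),(.235,.26)):
        k=(Q[:,2]>a)&(Q[:,2]<b)&(np.hypot(Q[:,0]-.5885,Q[:,1]+.174)<.05)
        if k.sum()>3: print(n,a,b,k.sum(),np.median(Q[k],0).round(4),Q[k].min(0).round(3),Q[k].max(0).round(3))
    if n!='wrist':
        K=(P[...,2]>.037)&(P[...,2]<.06)&(P[...,0]<.66)&(P[...,0]>.46)&(P[...,1]>-.03)&(P[...,1]<.24);print('blocks');rects(im,d,m,K,.041,15)
        K=(P[...,2]>.12)&(P[...,2]<.15)&(P[...,1]>.2)&(P[...,0]>.5)&(P[...,1]<.36)&(P[...,0]<.68);print('dial');rects(im,d,m,K,.134,10)
# compare tray outline to heading via top image
z=dict(np.load('top4.npz'));P=cloud(z,z['d']);h=cv2.cvtColor(z['im'],cv2.COLOR_RGB2HSV)
K=(P[...,2]<.06)&(P[...,0]<.68)&(P[...,0]>.44)&(P[...,1]>0.0)&(P[...,1]<.215)&(h[...,1]<60);print('tray');rects(z['im'],z['d'],z,K,.036,300)
```

```text
t 35.85 p [ 0.4308 -0.1726  0.3548] yhead 90.1 z [ 0.001 -0.001 -1.   ] w 0.0699 gf 0.0 F [ 0.5 -0.4  0. ] q [ -37.   10.   75.    0.   96. -127.]
scene 0.085 0.094 49 [ 0.5796 -0.181   0.0878] [ 0.564 -0.2    0.085] [ 0.614 -0.15   0.094]
scene 0.12 0.15 41 [ 0.5822 -0.1801  0.1345] [ 0.578 -0.186  0.12 ] [ 0.599 -0.166  0.149]
scene 0.21 0.235 41 [ 0.5819 -0.1823  0.2222] [ 0.578 -0.187  0.21 ] [ 0.595 -0.168  0.234]
scene 0.235 0.26 26 [ 0.5872 -0.178   0.2378] [ 0.577 -0.185  0.235] [ 0.599 -0.165  0.244]
blocks
px [183. 174.] 100 ctr 577.0 231.2 size 111 29 head -15.5
px [191. 188.] 171 ctr 541.6 136.0 size 125 37 head 67.5
px [202. 205.] 102 ctr 509.0 30.8 size 70 35 head 72.3
dial
px [176. 151.] 38 ctr 582.7 268.0 size 52 22 head 18.4
top 0.085 0.094 22 [ 0.5899 -0.1731  0.0889] [ 0.569 -0.201  0.085] [ 0.612 -0.15   0.093]
top 0.12 0.15 7 [ 0.5843 -0.175   0.1291] [ 0.582 -0.183  0.122] [ 0.588 -0.167  0.147]
top 0.21 0.235 12 [ 0.5866 -0.1706  0.2296] [ 0.582 -0.186  0.213] [ 0.602 -0.167  0.234]
top 0.235 0.26 18 [ 0.5909 -0.1762  0.2396] [ 0.582 -0.186  0.235] [ 0.601 -0.167  0.245]
blocks
px [169. 187.] 30 ctr 589.8 216.0 size 82 10 head -15.2
px [186. 198.] 216 ctr 547.8 139.0 size 124 45 head 74.4
px [210. 206.] 109 ctr 514.1 32.7 size 66 34 head 71.7
dial
px [148. 185.] 45 ctr 593.5 275.3 size 43 17 head 8.9
wrist 0.085 0.094 322 [ 0.5803 -0.172   0.0896] [ 0.565 -0.198  0.085] [ 0.613 -0.148  0.094]
wrist 0.12 0.15 261 [ 0.5828 -0.1719  0.1348] [ 0.58  -0.184  0.12 ] [ 0.594 -0.161  0.15 ]
wrist 0.21 0.235 415 [ 0.5819 -0.1717  0.2236] [ 0.578 -0.184  0.21 ] [ 0.598 -0.16   0.235]
wrist 0.235 0.26 255 [ 0.5855 -0.1717  0.2387] [ 0.579 -0.183  0.235] [ 0.594 -0.161  0.244]
tray
px [195. 201.] 1132 ctr 533.4 94.4 size 220 131 head 71.6
```

```bash
python3 -c "
from rig import env
print(env.close_job())"
```

```text
the job is handed in; nothing more can be done
None
```

I handed the job in at about 36 s of the 208 s allowed: three offcuts flat in the tray, the tray at about 71.9° facing the outlet (about 72.1°), the dial at two dots, and the brush dipped and standing in its can; the judge returned no verdict.

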